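Lay the spare tube on its V-cradles and chock it

TASK

Swing the small steel gate on its pin well aside so that it no longer stands over the two V-cradles, then take the steel tube from its slanted rest and lay it gently, without dropping it, level and centred in both cradles. Then chock it against rolling: stand the wooden wedge on the deck midway between the cradles, and push it nose first under the tube until it is wedged tight and bears on the tube, without lifting the tube out of the Vs. Leave the other parts on the bench alone, and let go of everything.

Things in the scene. Friction and masses are not known exactly. Their poses are not given: they have to be found in the camera images.
- cradle: Fixed stand. Origin on the bench top, below the bottom line of the Vs, midway between the two cradles; y along the V line, x from the Vs' open front (robot side) to their steep back. Grey deck: top 10 mm up, x -140 to 55, y -85 to 85 mm. Two dark steel cradles 20 mm thick, centred at y -62 and +62 mm. The gate's post is at x 0, y -165 mm, 148 mm high, 22 mm thick.
- seat (a point): On the stand: where the centre of a tube seated and centred in both Vs lies (x -5.7, y 0, z 43.2 mm of the stand; same axes). V bottoms are 22 mm above the bench; the front cheeks slope up 20 deg towards -x to 42 mm high at x -55 mm, the back cheeks 50 deg towards +x to 51 mm high at x 24 mm.
- chock_spot (a point): On the stand: where the chock's origin lies when it stands on the deck just touching a seated tube, nose towards the stand's +x (x -64, y 0, z 10 mm of the stand; same axes). The deck is free for 75 mm towards -x and 52 mm to either side between the cradles.
- gate (a joint): Angle of the steel gate on its upright pin (rad): 0 = along the V line above the cradles, growing as its free end swings towards the stand's +x (away from the robot), stop at 1.9. Stays where left (stiff pin: about 1 N at the push point moves it). Well aside beyond 0.9.
- gate_push (a point): On the gate panel, 140 mm from the pin axis, 106 mm above the bench, mid thickness. The panel is 10 mm thick, reaches 200 mm from the pin axis, spans heights 77 to 135 mm: rails at 77-91 and 121-135 mm, joined by 8 mm uprights centred 30, 66, 102, 138, 174 and 196 mm from the pin.
- gate_hinge (a point): On the gate's pin axis, 106 mm above the bench; turns with the gate: its y axis points along the panel to the free end, its x axis to the side the gate opens to.
- rest: Fixed slanted rest of steel, base 90 x 210 mm, origin on the bench under its middle. Holds the tube slanted 33 deg, high end towards its +y, in two small V supports (16 mm thick) 65 mm either side of the tube's middle; the low end stands on a foot plate. Around the tube's middle nothing is in the way down to 35 mm below its centre line.
- bar: Steel tube with dark closed ends, 36 mm diameter, 200 mm long, about 0.6 kg. Origin at its centre, axis along its own y. At the start slanted 33 deg in the rest (+y end up), centre 100 mm above the bench over the rest's origin.
- chock: Dark wooden wedge chock, 95 mm long, 30 mm wide (y), 38 mm high, about 0.15 kg, standing on the bench. Origin on its underside below the middle of the flat top: a block from x -25 to 24.7 mm, then a 40 deg slope falling to the nose at x 70 mm. Pushed under a seated tube it wedges by friction: with some 5 to 8 N it takes part of the tube's weight.
- chock_nose (a point): The chock's lower front edge, mid width (x 70, y 0, z 0 mm of the chock).
- bracket: Bystander: olive-drab shoe clamp bracket, 90 x 52 x 42 mm, origin under its middle. Leave alone.
- insert: Bystander: pewter-grey carbon insert, 110 x 34 x 24 mm, origin under its middle. Leave alone.
- caliper: Bystander: steel caliper lying flat, 150 x 44 x 8 mm, origin under its beam's middle. Leave alone.
- spacer: Bystander: ribbed cream porcelain spacer, 52 mm wide, 60 mm high, origin under its middle. Leave alone.
There are look-alikes about, which are no part of the job. Leave any orange look-alike of the chock alone.

How it is judged (in metres and radians):
On the way, in this order (a step that is already met when the one before it is completed fails the run):
1. The gate is swung well aside of the cradles (over 0.9 rad) (value of joint gate above 0.9 rad), for 0.2 s.
2. The tube lies seated in both Vs, centred within 25 mm, let go and at rest, before the chock goes in (x of bar in the frame of cradle between -0.0092 and -0.0022 m and z of bar in the frame of cradle between 0.0402 and 0.0462 m and y of bar in the frame of cradle between -0.025 and 0.025 m and angle between the y axis of bar and the y axis of cradle, either way round below 0.04 rad and contact force between the fingers and bar below 0.1 N and linear speed of bar below 0.02 m/s and distance between chock_nose and cradle above 0.03 m), for 0.2 s.
At the end, for the whole second after the job is handed in: Gate beyond 0.9 rad; tube at rest, in both Vs (3 mm), parallel to them (0.04 rad), centred within 25 mm; chock at rest flat on the deck, nose first under the tube, within 25 mm of midway, square within 0.2 rad, wedged: it bears on the tube with over 0.3 N (value of joint gate above 0.9 rad and x of bar in the frame of cradle between -0.0092 and -0.0022 m and z of bar in the frame of cradle between 0.0402 and 0.0462 m and y of bar in the frame of cradle between -0.025 and 0.025 m and angle between the y axis of bar and the y axis of cradle, either way round below 0.04 rad and x of chock_nose in the frame of cradle between 0.003 and 0.0105 m and y of chock_nose in the frame of cradle between -0.025 and 0.025 m and z of chock_nose in the frame of cradle between 0.008 and 0.0125 m and x of chock in the frame of cradle between -0.08 and -0.05 m and z of chock in the frame of cradle between 0.008 and 0.0125 m and angle between the x axis of chock and the x axis of cradle, either way round below 0.2 rad and angle between chock's own z axis and vertical below 0.08 rad and contact force between chock and bar above 0.3 N and linear speed of each of bar, chock below 0.02 m/s); the robot touches nothing.
It fails at once if A bystander is moved by more than 20 mm (distance of any of bracket, insert, caliper, spacer from where it was at the start of the episode above 0.02 m).
It fails at once if The tube is dropped or knocked: it moves faster than 0.5 m/s while not held (a fall of about 13 mm) (linear speed of bar above 0.5 m/s and contact force between the fingers and bar below 0.2 N).
It also fails if it takes over 72 s, if anything falls off the work surface, if the arm or the gripper's body presses on something with over 40 N, if the wrist force passes 120 N, or if a joint passes its speed limit or range.

ROBOT

A 7-joint arm with a two-finger parallel gripper is mounted at the origin on the work surface. World frame = base frame: x ahead of the robot, y to its left, z up, the work surface at z = 0. Lengths are in m, angles in degrees, forces in N, time in s.
With the tool pointing down it reaches from about 0.35 to 0.9 m from the base axis. Payload 7.2 kg.
Tool frame: the origin (TCP) lies midway between the tips of the shut fingers; the grasp point (between the pads) lies 19 mm behind it (manip.tcp_to_grasp is the distance from the TCP to the grasp point, in m); x points along the fingers, y is the direction in which the jaws open and shut, and the axes are right-handed (so a half turn about x gives the same grasp; the last joint's range is limited). The gripper opens to 85 mm and grips with 20 to 120 N. Pads are 22 mm wide; open, the fingers measure 114 mm over their backs; the gripper's body (76 mm by 85 mm) begins 54 mm behind the grasp point. The pads swing forward as they close: fully open they stand 13 mm farther back than shut.
Start: joints at [59.748, 23.554, -0.728, 91.456, 0.321, 64.991, -4.71], TCP at [0.277, -0.56, 0.199] pointing down, gripper open.
Joint ranges: [-169.25, 169.25], [-16.82, 113.86], [-84.01, 82.57], [7.8, 145.47], [-59.2, 239.2], [7.22, 106.19], [-163.78, 163.78]. Speed limits (degrees/s): [136.94, 136.94, 172.46, 172.46, 180, 180, 180].

INTERFACE

Orientations are given as [roll, pitch, yaw] about the fixed x, y, z axes, in that order (R = Rz(yaw) Ry(pitch) Rx(roll)).
In Python, from cell import manip gives the robot as it stands.
- The arm moves only by the tool jog_arm, never from a script. Its argument "motion" is text: rows parted by semicolons, each of 7 numbers parted by spaces: the shift along the tool's x, y, z in m, then the turn, a rotation vector about the tool's x, y, z in rad, then the closure, from -1 (fully open) to 1 (shut), so that 0 is half open. A call has 1 to 12 rows; each row shifts and turns the pose as measured when the row begins, along the tool's axes as they then stand; what a row does not reach is not made up. A row lasts 1/12 s, in which the tool goes at most 41.7 mm and 7.16 degrees, less where a joint would pass 70% of its speed; a pose out of reach is approached as far as the arm can. A call with a gripper value outside its range is refused whole. The fingers move at their own pace and stop on an object; "newtons" is the grip in N (left out, the last holds). Time passes only in rows, so rows that do not move let the fingers close. It gives the time, the measured TCP pose, the force and the opening at its end, in the units of the state.
- manip.get_state(): the state, without advancing time (a new reading comes with each control period).
- manip.read_camera(name): name is "scene" or "top" or "wrist"; returns the picture (400x640x3 uint8, blue, green, red); there is no depth.
- manip.get_calibration(name): a dict with "vfov" (degrees; the focal length in pixels is half the picture's height over the tangent of half this angle, whatever the lens; pixels are square), "cx", "cy" (the principal point, pixels), "dist_coeffs" ([k1, k2, p1, p2, k3] as OpenCV has them; the pictures are not rectified), "rvec" (rotation vector, rad) and "tvec" (3), from world to camera coordinates, as OpenCV has them. Camera axes: x right, y down, z forward; pixel columns grow to the right and rows downward; lengths in m; the calibration is good to about 2 mm. A picture is of the moment at which its call begins: read the wrist's pose just before it. get_calibration takes no time and is no camera call; for the wrist camera it gives the pose at the moment of the call.
- manip.hand_in(): hands the job in, once; it reports no verdict.
The state is a dict: "clock": time; "joint_pos": joint angles; "dq": joint speeds; "joint_efforts": joint torques, N m; "position": TCP position; "eef_rot": TCP orientation; "contact_force": force on the tool from outside, world axes, zero at the start; "torque": the same for the moment, N m; "finger_gap": opening from 0.0 (shut) to 1.0 (fully open).
Only numpy, scipy, OpenCV 4.12 (cv2) and the standard library are available. Lean on these libraries where they do the work, as an engineer would, in place of code of your own. Each camera call takes 0.05 s, during which the arm holds its last target.

## Working session

There is one attempt and no reset: what is moved stays moved. The work goes in short steps, Python scripts to look and compute and a tool call to move; the robot and the scene stay as the last step left them, time stands still between calls to the robot, and variables do not carry over. Pictures are saved under pics/ and viewed, and the job is handed in when it is done.

Besides the shell and the picture viewer there is one more tool, called after "Call:" as name(argument=value, ...), one argument or row to a line, values as JSON. jog_arm: Moves the arm, as the interface text tells. Its arguments: {"type":"object","properties":{"motion":{"type":"string"},"newtons":{"type":"number"}},"required":["motion"]}

```bash
ls; mkdir -p pics; python3 - <<'E'
from cell import manip
import cv2
print(manip.get_state())
for n in ["scene","top","wrist"]:
    c=manip.get_calibration(n);print(n,c)
    cv2.imwrite(f"pics/{n}0.png",manip.read_camera(n))
E
```

```text
pics
{'clock': 0.0, 'joint_pos': array([59.74728516, 23.59815304, -0.72859315, 91.50441644,  0.32043395,
       64.99008807, -4.71089753]), 'dq': array([-0.02841235,  0.08192879, -0.03319683,  0.0344007 ,  0.10560624,
        0.07532556,  0.00280092]), 'joint_efforts': array([ 3.41306295e-04, -6.00625706e+01,  6.81828372e-01, -2.99409431e+01,
        1.36699411e-02,  1.05269029e-02, -2.37862696e-05]), 'position': array([ 0.27708186, -0.55961284,  0.19807073]), 'eef_rot': array([-86.23117294,  89.90937737, 120.11424804]), 'contact_force': array([-0.56139736,  0.47663588, -0.30825257]), 'torque': array([-0.02842037,  0.02062628, -0.00190383]), 'finger_gap': 0.9987351794101522}
scene {'vfov': 51.06157644942984, 'cx': 322.44811061446507, 'cy': 201.0078153222121, 'dist_coeffs': array([-0.0248504,  0.       ,  0.       ,  0.       ,  0.       ]), 'rvec': array([ 2.21648784,  1.31620912, -0.40615191]), 'tvec': array([-0.2555574 , -0.3465151 ,  1.42650111])}
top {'vfov': 46.395707102521214, 'cx': 307.04511136952027, 'cy': 207.46081942721264, 'dist_coeffs': array([-0.01629219,  0.        ,  0.        ,  0.        ,  0.        ]), 'rvec': array([ 2.26176688, -1.91749473,  0.21344151]), 'tvec': array([-0.07150793,  0.54998322,  0.94500928])}
wrist {'vfov': 62.085410746331455, 'cx': 321.7722933082139, 'cy': 203.21122336338445, 'dist_coeffs': array([-0.05753995,  0.        ,  0.        ,  0.        ,  0.        ]), 'rvec': array([-2.43655652,  1.51186499,  0.24020584]), 'tvec': array([-0.62431476, -0.03843164,  0.38081996])}
```

View pics/scene0.png

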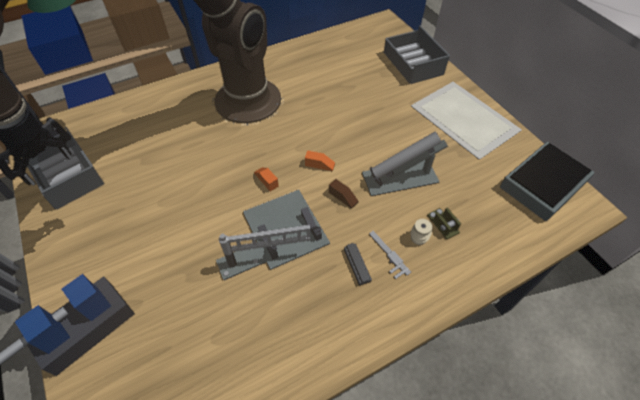

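View pics/top0.png

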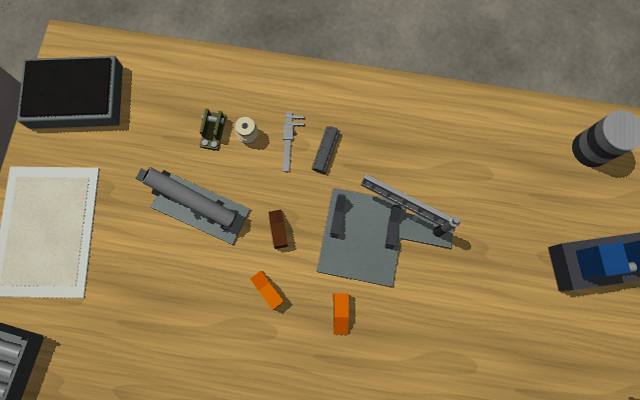

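View pics/wrist0.png

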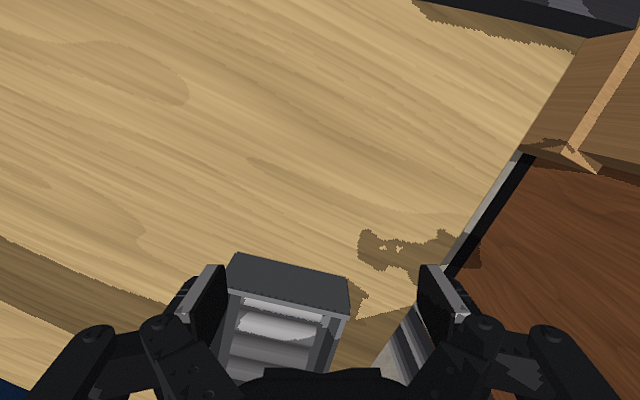

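```bash
cat > h.py <<'E'
import numpy as np, cv2
from cell import manip
from scipy.spatial.transform import Rotation as R
def K(c,h=400):
    f=h/2/np.tan(np.radians(c['vfov'])/2); return np.array([[f,0,c['cx']],[0,f,c['cy']],[0,0,1]])
def ray(c,uv):
    p=cv2.undistortPoints(np.array(uv,float).reshape(-1,1,2),K(c),c['dist_coeffs']).reshape(-1,2)
    Rm=cv2.Rodrigues(c['rvec'])[0]; o=-Rm.T@c['tvec']
    d=np.c_[p,np.ones(len(p))]@Rm
    return o,d
def plane(c,uv,z):
    o,d=ray(c,uv); return o+d*((z-o[2])/d[:,2])[:,None]
def proj(c,P):
    return cv2.projectPoints(np.array(P,float).reshape(-1,3),c['rvec'],c['tvec'],K(c),c['dist_coeffs'])[0].reshape(-1,2)
def tri(c1,u1,c2,u2):
    o1,d1=ray(c1,[u1]);o2,d2=ray(c2,[u2]);d1=d1[0]/np.linalg.norm(d1);d2=d2[0]/np.linalg.norm(d2)
    A=np.c_[d1,-d2];t=np.linalg.lstsq(A,o2-o1,rcond=None)[0]
    a=o1+t[0]*d1;b=o2+t[1]*d2;return (a+b)/2,np.linalg.norm(a-b)
E
python3 - <<'E'
import cv2
t=cv2.imread('pics/top0.png');s=cv2.imread('pics/scene0.png')
cv2.imwrite('pics/tA.png',cv2.resize(t[150:350,300:480],None,fx=4,fy=4,interpolation=cv2.INTER_CUBIC)[:600])
cv2.imwrite('pics/tB.png',cv2.resize(t[150:270,120:310],None,fx=4,fy=4,interpolation=cv2.INTER_CUBIC))
cv2.imwrite('pics/sA.png',cv2.resize(s[120:290,200:360],None,fx=3.5,fy=3.5,interpolation=cv2.INTER_CUBIC))
cv2.imwrite('pics/sB.png',cv2.resize(s[120:220,300:460],None,fx=4,fy=4,interpolation=cv2.INTER_CUBIC))
E
```

```text
(no output)
```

View pics/tA.png

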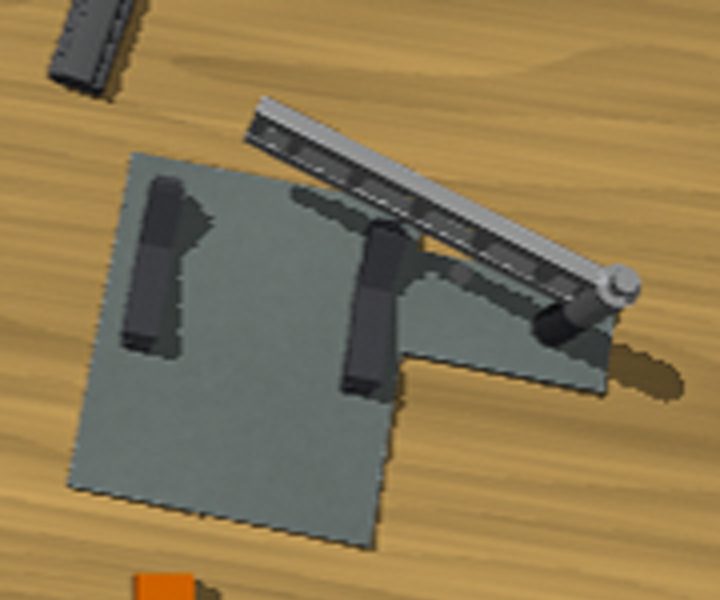

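View pics/tB.png

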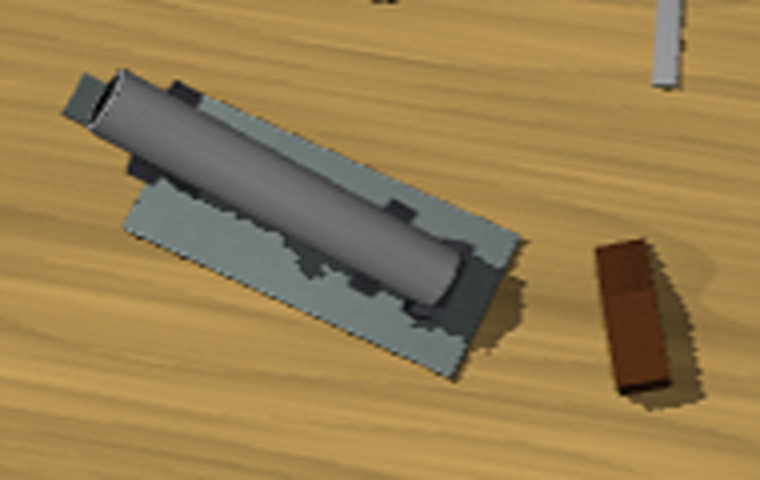

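View pics/sA.png

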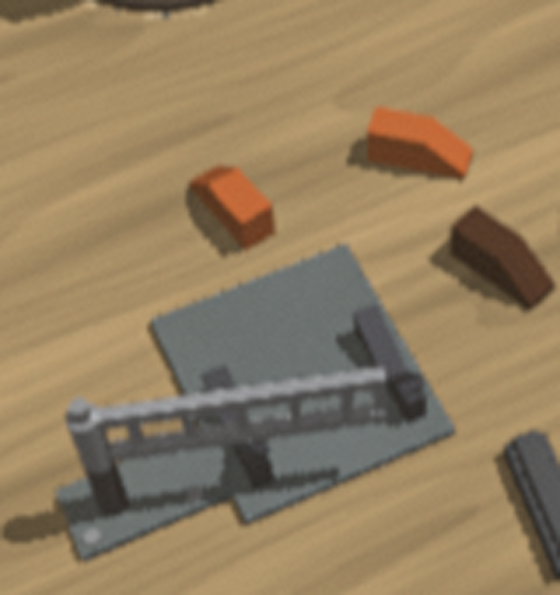

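View pics/sB.png

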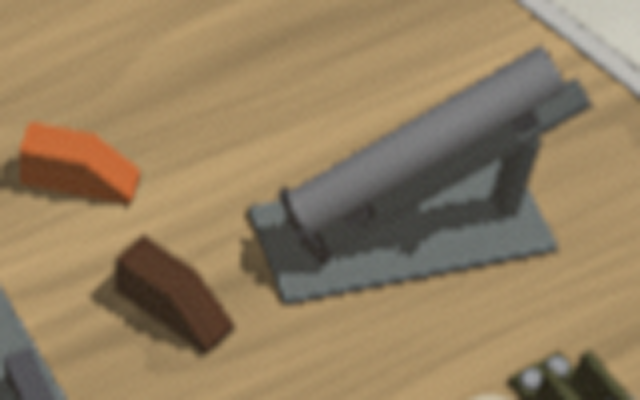

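```bash
cat > m1.py <<'E'
from h import *
c=manip.get_calibration('top'); img=cv2.imread('pics/top0.png')
def world(pts,z): return plane(c,pts,z)
o=lambda ps:np.array(ps)/4.
dk=o([[133,153],[70,487],[373,548]])+[300,150]-.0
W=world(dk,.010);print('deck',W.round(4), np.linalg.norm(W[0]-W[1]),np.linalg.norm(W[1]-W[2]))
ref={}
xa=W[0]-W[1];ya=W[1]-W[2]
print('yaw', np.degrees(np.arctan2(xa[1],xa[0])),np.degrees(np.arctan2(-ya[0],ya[1])))
pt=world(o([[621,281]])+[300,150],.148);print('post top',pt)
gt=world(o([[262,99],[605,270],[252,138]])+[300,150],.135);print('gate top',gt)
# chock
hsv=cv2.cvtColor(img,cv2.COLOR_BGR2HSV)
for nm,lo in (('all',None),):
    m=cv2.inRange(hsv,(0,90,20),(12,255,130)); 
    n,l,st,ce=cv2.connectedComponentsWithStats(m)
    for i in range(1,n):
        if st[i,4]>100: print(st[i],ce[i])
ct=world(o([[597,247],[645,239],[609,297],[657,288],[618,388],[668,379]])+[120,150],0)
top=world(o([[609,297],[657,288],[618,388],[668,379]])+[120,150],.038);print('chock top',top.round(4))
print('nose',world(o([[597,247],[645,239]])+[120,150],0).round(4))
e=world(o([[111,98]])+[120,150],.1+.1*np.sin(np.radians(33)));e2=world(o([[449,280]])+[120,150],.1-.1*np.sin(np.radians(33)));print('bar ends',e,e2)
rb=world(o([[522,238],[455,380],[124,229]])+[120,150],0.008);print('rest',rb.round(4))
E
python3 m1.py
```

```text
deck [[ 0.6199 -0.0305  0.01  ]
 [ 0.4263 -0.0251  0.01  ]
 [ 0.4206 -0.1938  0.01  ]] 0.19369469729945502 0.16881151166119152
yaw -1.5938616359766618 -1.9431524583135744
post top [[ 0.55713037 -0.27399386  0.148     ]]
gate top [[ 0.62428984 -0.08900085  0.135     ]
 [ 0.56459448 -0.26933659  0.135     ]
 [ 0.60316298 -0.08681486  0.135     ]]
[269 210  18  37 447] [277.56152125 228.70022371]
chock top [[0.5098 0.0893 0.038 ]
 [0.519  0.0642 0.038 ]
 [0.4613 0.0755 0.038 ]
 [0.4705 0.0496 0.038 ]]
nose [[0.5438 0.1053 0.    ]
 [0.5529 0.079  0.    ]]
bar ends [[0.54796496 0.33919827 0.1544639 ]] [[0.50346606 0.17616274 0.0455361 ]]
rest [[0.5404 0.1473 0.008 ]
 [0.4545 0.1688 0.008 ]
 [0.5084 0.372  0.008 ]]
```

```bash
cat > plan.py <<'E'
from h import *
def pose():
    s=manip.get_state(); return np.array(s['position']),R.from_euler('xyz',s['eef_rot'],degrees=True)
def toolR(jaw_deg,down=(0,0,-1)):
    x=np.array(down,float);x/=np.linalg.norm(x)
    y=np.array([np.cos(np.radians(jaw_deg)),np.sin(np.radians(jaw_deg)),0]);y-=x*(x@y);y/=np.linalg.norm(y)
    return R.from_matrix(np.c_[x,y,np.cross(x,y)])
def plan(p1,R1=None,n=None,clo=0,p0=None,R0=None,vmax=.040):
    a,b=pose()
    if p0 is None:p0=a
    if R0 is None:R0=b
    if R1 is None:R1=R0
    rv=(R0.inv()*R1).as_rotvec(); D=np.array(p1)-p0
    need=max(np.linalg.norm(D)/vmax,np.degrees(np.linalg.norm(rv))/6.8)
    n=n or max(1,int(np.ceil(need)))
    print('n',n,'need %.1f'%need,'rot deg',np.degrees(rv).round(1))
    Rk=R0
    for k in range(n):
        d=Rk.inv().apply(D/n); print(' '.join('%.4f'%v for v in np.r_[d,rv/n]),clo,end='; ')
        Rk=Rk*R.from_rotvec(rv/n)
    print()
    return np.array(p1),R1
E
python3 - <<'E'
from plan import *
p,r=pose();print(p,r.as_matrix().round(3))
pin=np.array([.5578,-.2787])
def arc(w,d=.02,r=.14,z=.085):
    q=pin+r*np.array([np.sin(w),np.cos(w)])-d*np.array([np.cos(w),-np.sin(w)]);return np.r_[q,z]
p1,R1=plan(np.r_[arc(.32,.045)[:2],.2],toolR(-90),clo=1)
p1,R1=plan(arc(.32,.045),clo=1,p0=p1,R0=R1)
for w in np.arange(.32,1.45,.12):
    print(w,arc(w),(arc(w+.12)-arc(w)).round(4))
print(plan(p,toolR(90)))
E
```

```text
[ 0.27714925 -0.55972084  0.19822532] [[-0.001  0.444 -0.896]
 [ 0.001 -0.896 -0.444]
 [-1.    -0.001  0.   ]]
n 13 need 12.8 rot deg [26.3  0.   0.1]
-0.0001 -0.0199 -0.0341 0.0354 0.0000 0.0001 1; -0.0001 -0.0211 -0.0333 0.0354 0.0000 0.0001 1; -0.0001 -0.0222 -0.0326 0.0354 0.0000 0.0001 1; -0.0001 -0.0234 -0.0318 0.0354 0.0000 0.0001 1; -0.0001 -0.0245 -0.0309 0.0354 0.0000 0.0001 1; -0.0001 -0.0256 -0.0300 0.0354 0.0000 0.0001 1; -0.0001 -0.0266 -0.0291 0.0354 0.0000 0.0001 1; -0.0001 -0.0276 -0.0281 0.0354 0.0000 0.0001 1; -0.0001 -0.0286 -0.0271 0.0354 0.0000 0.0001 1; -0.0001 -0.0295 -0.0261 0.0354 0.0000 0.0001 1; -0.0001 -0.0304 -0.0251 0.0354 0.0000 0.0001 1; -0.0001 -0.0313 -0.0240 0.0354 0.0000 0.0001 1; -0.0001 -0.0321 -0.0228 0.0354 0.0000 0.0001 1; 
n 3 need 2.9 rot deg [0. 0. 0.]
0.0383 0.0000 -0.0000 0.0000 0.0000 0.0000 1; 0.0383 0.0000 -0.0000 0.0000 0.0000 0.0000 1; 0.0383 0.0000 -0.0000 0.0000 0.0000 0.0000 1; 
0.32 [ 0.58285461 -0.13951571  0.085     ] [ 0.0165 -0.004   0.    ]
0.44 [ 0.59933649 -0.14351598  0.085     ] [ 0.0159 -0.0059  0.    ]
0.56 [ 0.615220
[... 1294 characters left out ...]
0.0000 0.0000 0.0000 -0.1166 -0.0001 0.0000 0; 0.0000 0.0000 0.0000 -0.1166 -0.0001 0.0000 0; 0.0000 0.0000 0.0000 -0.1166 -0.0001 0.0000 0; 0.0000 0.0000 0.0000 -0.1166 -0.0001 0.0000 0; 0.0000 0.0000 0.0000 -0.1166 -0.0001 0.0000 0; 0.0000 0.0000 0.0000 -0.1166 -0.0001 0.0000 0; 0.0000 0.0000 0.0000 -0.1166 -0.0001 0.0000 0; 0.0000 0.0000 0.0000 -0.1166 -0.0001 0.0000 0; 0.0000 0.0000 0.0000 -0.1166 -0.0001 0.0000 0; 
(array([ 0.27714925, -0.55972084,  0.19822532]), Rotation.from_matrix(array([[ 0.000000e+00,  6.123234e-17,  1.000000e+00],
                            [ 0.000000e+00,  1.000000e+00, -6.123234e-17],
                            [-1.000000e+00,  0.000000e+00,  0.000000e+00]])))
```

Call:
jog_arm(
  motion="0 -0.020 -0.034 0.035 0 0 1; 0 -0.021 -0.033 0.035 0 0 1; 0 -0.022 -0.033 0.035 0 0 1; 0 -0.023 -0.032 0.035 0 0 1; 0 -0.0245 -0.031 0.035 0 0 1; 0 -0.0255 -0.030 0.035 0 0 1; 0 -0.0265 -0.029 0.035 0 0 1; 0 -0.0275 -0.028 0.035 0 0 1; 0 -0.0285 -0.027 0.035 0 0 1; 0 -0.0295 -0.026 0.035 0 0 1; 0 -0.030 -0.025 0.035 0 0 1; 0 -0.031 -0.024 0.035 0 0 1",
)

```text
clock: 1.15
position: [0.5429, -0.1623, 0.1933]
eef_rot: [9.2, 89.5, -170.9]
contact_force: [1.0, 0.0, 0.1]
finger_gap: -0.001
```

Call:
jog_arm(
  motion="0 -0.030 -0.016 0 0 0 1; 0.036 0 0 0 0 0 1; 0.036 0 0 0 0 0 1; 0.036 0 0 0 0 0 1",
)

```text
clock: 1.48
position: [0.5717, -0.1171, 0.0902]
eef_rot: [-171.3, 89.3, 9.5]
contact_force: [0.5, -0.1, -0.9]
finger_gap: -0.003
```

```bash
python3 - <<'E'
from plan import *
p,r=pose();print(p,r.as_matrix().round(3))
t=manip.read_camera('top');s=manip.read_camera('scene')
a=cv2.resize(t[140:290,290:490],None,fx=3,fy=3,interpolation=cv2.INTER_CUBIC)
cv2.imwrite('pics/t1.png',a)
E
```

```text
[ 0.57171052 -0.11706278  0.09019903] [[ 0.012  0.013 -1.   ]
 [ 0.002 -1.    -0.013]
 [-1.    -0.002 -0.012]]
```

View pics/t1.png

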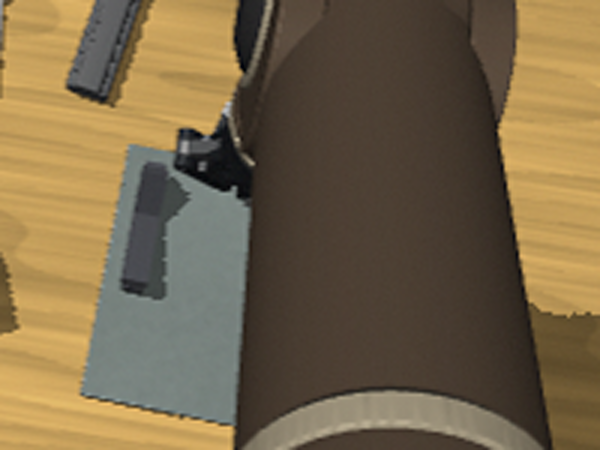

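Call:
jog_arm(
  motion="0 0.011 -0.006 0 0 0 1; 0 0.011 -0.006 0 0 0 1; 0 0.004 -0.016 0 0 0 1; 0 0.006 -0.016 0 0 0 1; 0 0.008 -0.015 0 0 0 1; 0 0.0095 -0.014 0 0 0 1; 0 0.011 -0.013 0 0 0 1; 0 0.0125 -0.011 0 0 0 1",
)

```text
clock: 2.25
position: [0.67, -0.2038, 0.1]
eef_rot: [177.2, 89.8, -2.5]
contact_force: [-1.2, 0.3, 0.3]
finger_gap: -0.001
```

Call:
jog_arm(
  motion="0.003 0.015 -0.008 0 0 0 1; 0.003 0.015 -0.006 0 0 0 1; 0.002 0.015 -0.004 0 0 0 1; 0 0 0 0 0 0 1",
)

```text
clock: 2.58
position: [0.6935, -0.2636, 0.1031]
eef_rot: [156.3, 89.1, -24.0]
contact_force: [-1.3, -1.4, 0.7]
finger_gap: 0.002
```

```bash
python3 - <<'E'
from plan import *
p,r=pose();print(p,manip.get_state()['dq'].round(1))
s=manip.read_camera('scene');cv2.imwrite('pics/s2.png',s[100:320,150:500])
s=manip.read_camera('wrist');cv2.imwrite('pics/w2.png',s)
E
```

```text
[ 0.69350669 -0.26355587  0.10310624] [ 0.5 -1.7 -0.6 -1.2 -0.7  1.6 -0.6]
```

View pics/s2.png

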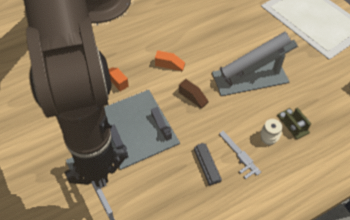

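View pics/w2.png

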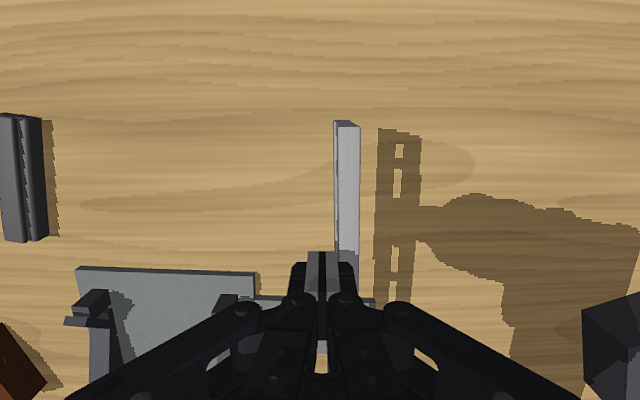

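Call:
jog_arm(
  motion="-0.01 -0.030 0 0 0 0 1; -0.036 -0.030 0.01 0 0 0 1; -0.036 -0.020 0.02 0 0 0 0; -0.036 -0.02 0.02 0 0 0 -1; -0.030 -0.02 0.02 0 0 0 -1",
)

```text
clock: 3.1
position: [0.6231, -0.1426, 0.2402]
eef_rot: [161.2, 89.6, -19.1]
contact_force: [-0.1, 1.0, 1.0]
finger_gap: 0.417
```

```bash
python3 - <<'E'
from plan import *
print(manip.get_state()['joint_pos'].round(0))
plan([.48,.10,.26],toolR(-15.3),clo=-1)
E
```

```text
[ 15.  23.  -9.  86.   4.  70. -85.]
n 12 need 11.0 rot deg [-75.   -0.3  -0.4]
-0.0018 -0.0201 0.0120 -0.1091 -0.0004 -0.0006 -1; -0.0018 -0.0213 0.0098 -0.1091 -0.0004 -0.0006 -1; -0.0018 -0.0223 0.0074 -0.1091 -0.0004 -0.0006 -1; -0.0017 -0.0229 0.0049 -0.1091 -0.0004 -0.0006 -1; -0.0017 -0.0233 0.0024 -0.1091 -0.0004 -0.0006 -1; -0.0017 -0.0235 -0.0002 -0.1091 -0.0004 -0.0006 -1; -0.0017 -0.0233 -0.0027 -0.1091 -0.0004 -0.0006 -1; -0.0017 -0.0229 -0.0052 -0.1091 -0.0004 -0.0006 -1; -0.0017 -0.0222 -0.0077 -0.1091 -0.0004 -0.0006 -1; -0.0017 -0.0212 -0.0101 -0.1091 -0.0004 -0.0006 -1; -0.0017 -0.0200 -0.0123 -0.1091 -0.0004 -0.0006 -1; -0.0017 -0.0185 -0.0144 -0.1091 -0.0004 -0.0006 -1;
```

Call:
jog_arm(
  motion="-0.002 -0.020 0.012 -0.109 0 0 -1; -0.002 -0.021 0.010 -0.109 0 0 -1; -0.002 -0.022 0.0075 -0.109 0 0 -1; -0.002 -0.023 0.005 -0.109 0 0 -1; -0.002 -0.023 0.0025 -0.109 0 0 -1; -0.002 -0.0235 0 -0.109 0 0 -1; -0.002 -0.023 -0.0025 -0.109 0 0 -1; -0.002 -0.023 -0.005 -0.109 0 0 -1; -0.002 -0.022 -0.0075 -0.109 0 0 -1; -0.002 -0.021 -0.010 -0.109 0 0 -1; -0.002 -0.020 -0.012 -0.109 0 0 -1; 0 -0.005 -0.004 -0.03 0 0 -1",
)

```text
clock: 4.1
position: [0.4702, 0.1042, 0.2847]
eef_rot: [96.9, 87.4, -8.4]
contact_force: [-0.7, 0.0, -0.2]
finger_gap: 1.0
```

```bash
python3 - <<'E'
from plan import *
import pickle
s=manip.get_state();print(s['joint_pos'].round(0),s['dq'].round(1))
out={}
for n in ('wrist','top'):
    c=manip.get_calibration(n);im=manip.read_camera(n);cv2.imwrite(f'pics/{n}3.png',im);out[n]=c
pickle.dump(out,open('c3.pkl','wb'))
E
```

```text
[  7.   6. -29. 104.   4.  69. -38.] [-3.3 -4.  -3.8  3.   0.5 -0.5  9.9]
```

View pics/wrist3.png

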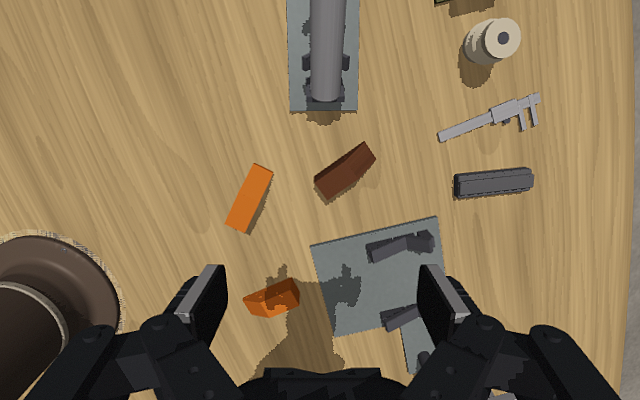

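View pics/top3.png

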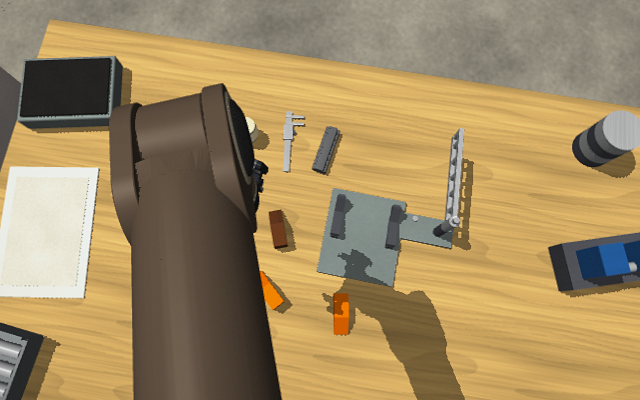

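```bash
python3 - <<'E'
from plan import *
import pickle
c=pickle.load(open('c3.pkl','rb'))['wrist']
Rm=cv2.Rodrigues(c['rvec'])[0];o=-Rm.T@c['tvec'];p,r=pose()
print('cam in tool',r.inv().apply(o-p),'\n',(r.inv().as_matrix()@Rm.T).round(3))
im=cv2.imread('pics/wrist3.png')
cv2.imwrite('pics/w3a.png',cv2.resize(im[0:130,270:380],None,fx=4.5,fy=4.5,interpolation=cv2.INTER_CUBIC))
cv2.imwrite('pics/w3b.png',cv2.resize(im[130:210,300:390],None,fx=7,fy=7,interpolation=cv2.INTER_CUBIC))
cv2.imwrite('pics/w3c.png',cv2.resize(im[205:375,300:450],None,fx=3.5,fy=3.5,interpolation=cv2.INTER_CUBIC))
E
```

```text
cam in tool [-0.17533587 -0.0012492  -0.08134327] 
 [[ 0.    -0.306  0.952]
 [ 1.     0.008  0.002]
 [-0.008  0.952  0.306]]
```

View pics/w3b.png

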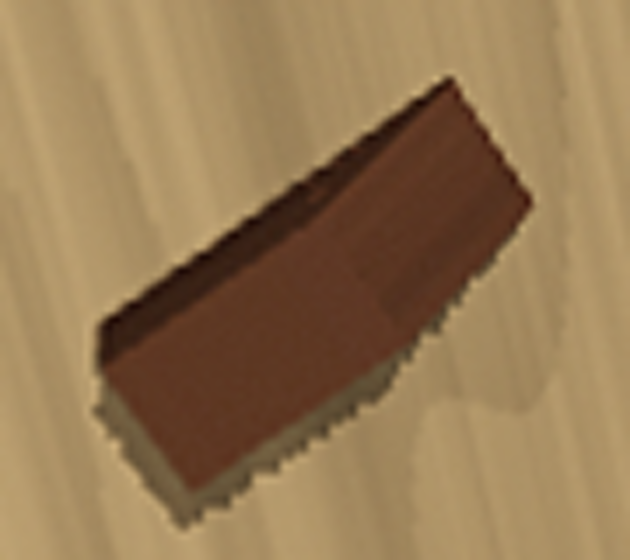

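View pics/w3c.png

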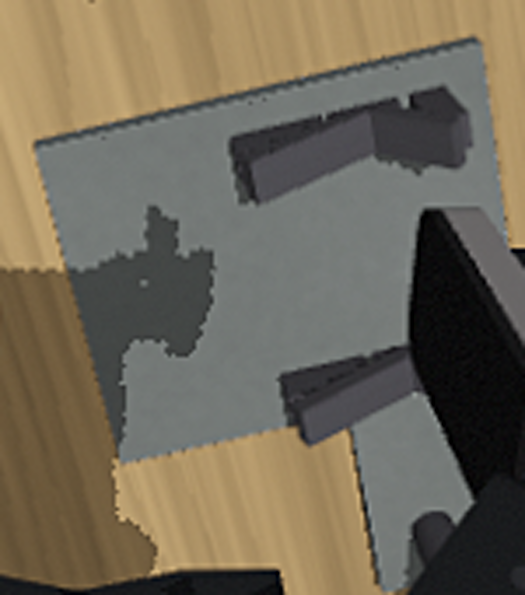

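View pics/w3a.png

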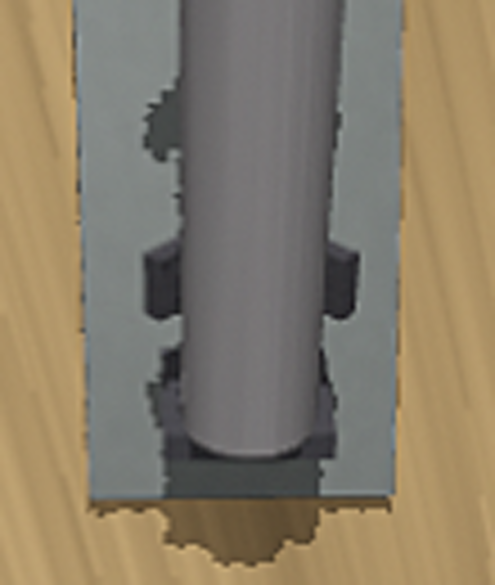

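```bash
python3 - <<'E'
from plan import *
import pickle
c=pickle.load(open('c3.pkl','rb'))['wrist']
P=lambda a,s,o,z:plane(c,np.array(a)/s+o,z)[:,:2]
D=P([[37,143],[478,40],[120,462]],3.5,[300,205],.010)
print('deck',D.round(4),np.linalg.norm(D[0]-D[1]),np.linalg.norm(D[0]-D[2]))
L=np.array([[-.14,.085],[.055,.085],[-.14,-.085]])
# rigid fit
def fit(L,D):
    a=L-L.mean(0);b=D-D.mean(0);th=np.arctan2((a[:,0]*b[:,1]-a[:,1]*b[:,0]).sum(),(a*b).sum());
    M=np.array([[np.cos(th),-np.sin(th)],[np.sin(th),np.cos(th)]]);t=D.mean(0)-M@L.mean(0);return np.degrees(th),t,np.linalg.norm(D-(L@M.T+t),axis=1)
print('stand',fit(L,D))
N=P([[452,78],[530,203]],7,[300,130],0.)
T=P([[105,370],[192,490],[310,225],[398,345]],7,[300,130],.038)
C=np.r_[N,T];Lc=np.array([[.07,.015],[.07,-.015],[-.025,.015],[-.025,-.015],[.0247,.015],[.0247,-.015]])
print('chock',C.round(4),fit(Lc,C))
B=P([[90,498],[393,498]],4.5,[270,0],.008);print('rest front',B,B.mean(0),np.linalg.norm(B[0]-B[1]))
# tube axis: edges at rows 100 & 400 of crop; mid
for a,b,row in ((183,340,100),(187,322,400)):
    print(row,(a+b)/2/4.5+270,row/4.5)
Lr=[]
ctr=np.array([.5257,.2577]);
u=np.array([np.cos(np.radians(74.7)),np.sin(np.radians(74.7))])
for t in (-.06,-.08,-.1): print(proj(c,np.r_[ctr+u*t*np.cos(np.radians(33)),.1+t*np.sin(np.radians(33))]))
E
```

```text
deck [[ 0.4331 -0.0203]
 [ 0.6239 -0.0279]
 [ 0.4251 -0.1902]] 0.19100016832451283 0.17009995592398225
stand (np.float64(-2.155444302233488), array([ 0.56792492, -0.11058005]), array([0.0018626 , 0.00216077, 0.00030222]))
chock [[0.5469 0.1062]
 [0.5565 0.0776]
 [0.4666 0.0773]
 [0.4761 0.0501]
 [0.5103 0.0933]
 [0.5206 0.0668]] (np.float64(19.418563775138765), array([0.49092443, 0.07083368]), array([0.00540896, 0.00592417, 0.00425111, 0.00416307, 0.0010477 ,
       0.00237818]))
rest front [[0.46009287 0.17288249]
 [0.54580019 0.14924275]] [0.50294653 0.16106262] 0.08890772406797912
100 328.1111111111111 22.22222222222222
400 326.55555555555554 88.88888888888889
[[323.37210965  67.18846852]]
[[322.89737327  83.44461135]]
[[322.457611    98.52492422]]
```

```bash
python3 - <<'E'
from plan import *
u=np.r_[np.cos(np.radians(74.7)),np.sin(np.radians(74.7)),0]
s33,c33=np.sin(np.radians(33)),np.cos(np.radians(33))
a=s33*u-np.r_[0,0,c33]
ctr=np.array([.5265,.2577,.1])
Rg=toolR(-15.3,a)
plan(ctr-.13*a,Rg,clo=-1)
E
```

```text
n 5 need 4.8 rot deg [ 0.3 32.7 -2.7]
0.0153 0.0015 -0.0187 0.0009 0.1142 -0.0093 -1; 0.0173 0.0016 -0.0169 0.0009 0.1142 -0.0093 -1; 0.0191 0.0018 -0.0148 0.0009 0.1142 -0.0093 -1; 0.0206 0.0020 -0.0125 0.0009 0.1142 -0.0093 -1; 0.0219 0.0021 -0.0101 0.0009 0.1142 -0.0093 -1;
```

Call:
jog_arm(
  motion="0.015 0.0015 -0.019 0 0.114 -0.009 -1; 0.017 0.0015 -0.017 0 0.114 -0.009 -1; 0.019 0.002 -0.015 0 0.114 -0.009 -1; 0.0205 0.002 -0.0125 0 0.114 -0.009 -1; 0.022 0.002 -0.010 0 0.114 -0.009 -1; 0 0 0 0 0 0 -1; 0 0 0 0 0 0 -1",
)

```text
clock: 4.78
position: [0.5184, 0.1844, 0.2129]
eef_rot: [178.6, 56.1, 72.1]
contact_force: [0.3, -0.3, 0.2]
finger_gap: 0.996
```

```bash
python3 - <<'E'
from plan import *
import pickle
s=manip.get_state();print(s['joint_pos'].round(0),s['dq'].round(1))
c=manip.get_calibration('wrist');im=manip.read_camera('wrist');cv2.imwrite('pics/w4.png',im)
pickle.dump((c,pose()),open('c4.pkl','wb'));print(pose()[0],pose()[1].as_matrix().round(3))
u=np.r_[np.cos(np.radians(74.7)),np.sin(np.radians(74.7)),0]
b=np.cos(np.radians(33))*u+[0,0,np.sin(np.radians(33))]
for t in (-.1,-.05,0,.05,.1): print(t,proj(c,np.array([.5257,.2577,.1])+b*t))
E
```

```text
[ 23.  13. -30. 116. -36.  44.   2.] [ 2.9  2.8  0.6  1.8 -2.3 -1.1  3.7]
[0.51826604 0.18410961 0.21280936] [[ 0.171  0.958 -0.23 ]
 [ 0.531 -0.286 -0.798]
 [-0.83   0.014 -0.557]]
-0.1 [[306.80491912 278.82623218]]
-0.05 [[305.48770994 234.70199702]]
0 [[304.08408371 186.32691467]]
0.05 [[302.59858497 133.46651645]]
0.1 [[301.0429032   76.01006706]]
```

View pics/w4.png

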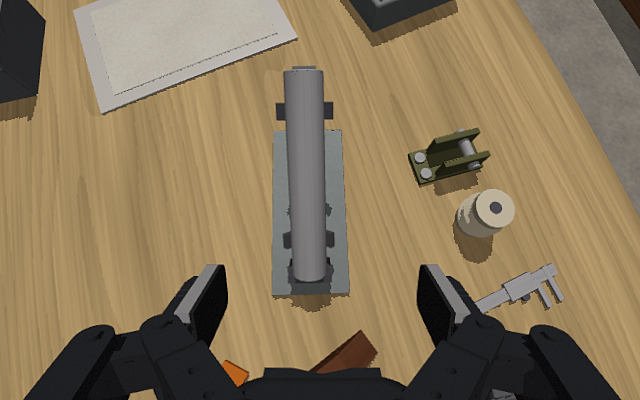

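```bash
python3 - <<'E'
from plan import *
import pickle
c,(p,r)=pickle.load(open('c4.pkl','rb'))
im=cv2.imread('pics/w4.png');g=cv2.GaussianBlur(im,(3,3),0).astype(int)
m=((abs(g[...,0]-g[...,2])<16)&(g.mean(2)>75)&(g[...,1]-g[...,2]<4)).astype(np.uint8)
for row in (85,150,180,185,190,260,270):
    xs=np.where(m[row,270:345])[0]+270; 
    x=row; l=304
    a=306
    while m[row,a]:a-=1
    b=306
    while m[row,b]:b+=1
    print(row,a,b,(a+b)/2)
    gx=np.abs(np.diff(g.mean(2)[row,275:340])).round(0).astype(int)
print(g[185,278:336:2].tolist())
col=g.mean(2)[60:76,304];print(col.astype(int)); print(g.mean(2)[272:292,310].astype(int))
E
```

```text
85 283 323 303.0
150 285 325 305.0
180 287 326 306.5
185 287 326 306.5
190 287 326 306.5
260 292 325 308.5
270 292 325 308.5
[[130, 132, 127], [129, 132, 127], [128, 131, 126], [128, 130, 125], [130, 132, 127], [102, 103, 101], [93, 92, 95], [106, 105, 107], [110, 110, 112], [114, 114, 116], [122, 121, 123], [126, 125, 127], [127, 126, 129], [127, 125, 128], [127, 125, 128], [126, 125, 127], [125, 124, 126], [124, 123, 125], [119, 118, 120], [118, 117, 119], [111, 110, 112], [104, 103, 105], [93, 92, 94], [81, 80, 81], [119, 122, 117], [126, 127, 123], [125, 126, 123], [126, 127, 123], [127, 129, 124]]
[138 138 137 137 136 125 104  91 106 132 134 125 124 125 124 124]
[123 123 123 123 123 123 124 125 116  84  54  55  65  67  66  66  66  66
  65  66]
```

```bash
cat > geo.py <<'E'
from plan import *
u=np.r_[np.cos(np.radians(74.7)),np.sin(np.radians(74.7)),0]
s33,c33=np.sin(np.radians(33)),np.cos(np.radians(33))
a=s33*u-np.r_[0,0,c33]
b=c33*u+np.r_[0,0,s33]
ctr=np.array([.5279,.2571,.1])
Rg=toolR(-15.3,a)
def off(ref,Rr):
    p,r=pose();print('err in tool (target-now)',r.inv().apply(ref-p).round(4),'rotvec',(r.inv()*Rr).as_rotvec().round(4))
E
python3 - <<'E'
from geo import *
plan(ctr+.023*a,Rg,n=6,clo=-1)
E
```

```text
n 6 need 3.9 rot deg [-0.7 -0.9 -1.4]
0.0262 -0.0023 0.0005 -0.0019 -0.0025 -0.0041 -1; 0.0262 -0.0022 0.0004 -0.0019 -0.0025 -0.0041 -1; 0.0262 -0.0021 0.0003 -0.0019 -0.0025 -0.0041 -1; 0.0262 -0.0020 0.0003 -0.0019 -0.0025 -0.0041 -1; 0.0262 -0.0019 0.0002 -0.0019 -0.0025 -0.0041 -1; 0.0262 -0.0018 0.0001 -0.0019 -0.0025 -0.0041 -1;
```

Call:
jog_arm(
  motion="0.026 -0.0025 0 -0.002 -0.0025 -0.004 -1; 0.026 -0.0025 0 -0.002 -0.0025 -0.004 -1; 0.026 -0.002 0 -0.002 -0.0025 -0.004 -1; 0.026 -0.002 0 -0.002 -0.0025 -0.004 -1; 0.022 -0.002 0 -0.002 -0.0025 -0.004 -1; 0 0 0 0 0 0 -1; 0 0 0 0 0 0 -1",
)

```text
clock: 5.42
position: [0.5377, 0.2556, 0.1156]
eef_rot: [177.9, 57.6, 72.6]
contact_force: [-0.1, 0.3, 0.5]
finger_gap: 1.0
```

```bash
python3 - <<'E'
from geo import *
off(ctr+.023*a,Rg)
E
```

```text
err in tool (target-now) [ 0.0353 -0.0106  0.009 ] rotvec [ 0.0062  0.0107 -0.0198]
```

Call:
jog_arm(
  motion="0.010 -0.006 0.005 0.003 0.005 -0.01 -1; 0.013 -0.006 0.005 0.003 0.005 -0.01 -1; 0.012 -0.003 0.002 0 0 0 -1; 0 0 0 0 0 0 -1",
)

```text
clock: 5.75
position: [0.5292, 0.2679, 0.0838]
eef_rot: [179.1, 57.0, 74.0]
contact_force: [-0.6, -0.1, 0.5]
finger_gap: 0.996
```

```bash
python3 - <<'E'
from geo import *
off(ctr+.023*a,Rg);print(manip.get_state()['dq'].round(1))
E
```

```text
err in tool (target-now) [0.0036 0.0016 0.0002] rotvec [ 0.0049  0.0002 -0.0069]
[ 1.3 -2.4  1.  -1.   0.5  2.7 -0.4]
```

Call:
jog_arm(
  motion="0.003 0.001 0 0.005 0 -0.006 0; 0 0 0 0 0 0 0.3; 0 0 0 0 0 0 0.6; 0 0 0 0 0 0 1; 0 0 0 0 0 0 1; 0 0 0 0 0 0 1; 0 0 0 0 0 0 1",
  newtons=60,
)

```text
clock: 6.33
position: [0.5298, 0.2673, 0.086]
eef_rot: [-180.0, 57.0, 74.8]
contact_force: [-8.4, -9.6, 15.8]
finger_gap: 0.011
```

```bash
python3 - <<'E'
from geo import *
off(ctr+.023*a,Rg);s=manip.get_state();print(s['contact_force'].round(1),s['finger_gap']*85)
import pickle
c=manip.get_calibration('wrist');im=manip.read_camera('wrist');cv2.imwrite('pics/w5.png',im);pickle.dump((c,pose()),open('c5.pkl','wb'))
E
```

```text
err in tool (target-now) [0.0056 0.0009 0.001 ] rotvec [0.0005 0.0005 0.0008]
[-8.4 -9.6 15.8] 0.96248743855301
```

View pics/w5.png

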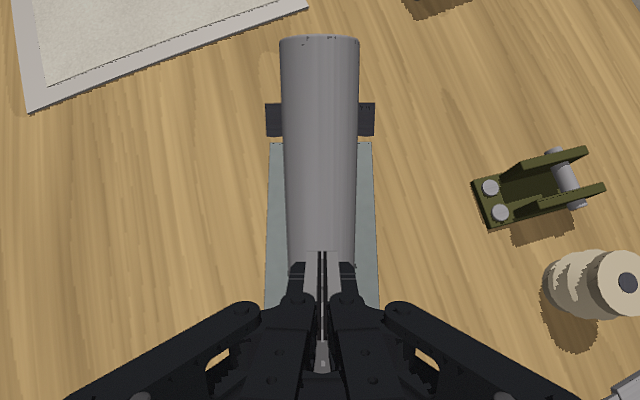

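```bash
python3 - <<'E'
from geo import *
import pickle
for f,pk,rows in (('pics/w5.png','c5.pkl',(60,80,120,160,200,230)),('pics/w4.png','c4.pkl',(85,110,150,180,220))):
    c,(p,r)=pickle.load(open(pk,'rb'));g=cv2.GaussianBlur(cv2.imread(f),(3,3),0).astype(int)
    L=[];Rr=[]
    for row in rows:
        d=np.abs(np.diff(g[row,:,:],axis=0)).sum(1)
        mid=321 if '5' in f else 305
        w=44 if '5' in f else 24
        w0=30 if '5' in f else 14
        l=mid-w+np.argmax(d[mid-w:mid-w0]);rr=mid+w0+np.argmax(d[mid+w0:mid+w]);print(row,l,rr)
        L.append([l+.5,row]);Rr.append([rr+.5,row])
    o,dl=ray(c,L);o,dr=ray(c,Rr)
    nl=np.linalg.svd(dl/np.linalg.norm(dl,axis=1)[:,None])[2][2];nr=np.linalg.svd(dr/np.linalg.norm(dr,axis=1)[:,None])[2][2]
    if nl@dr.mean(0)<0:nl=-nl
    if nr@dl.mean(0)<0:nr=-nr
    ax=np.cross(nl,nr);ax/=np.linalg.norm(ax);ax*=np.sign(ax[2])
    # center point q perpendicular to ax: nl.(q-o)=r ; nr.(q-o)=r
    q=o+np.linalg.solve(np.array([nl,nr,ax]),[.018,.018,0])
    t=((ctr-q)@ax);q=q+ax*t
    print('axis',ax,'heading',np.degrees(np.arctan2(ax[1],ax[0])),'slope',np.degrees(np.arcsin(ax[2])),'pt nearest ctr',q, 'in tool',r.inv().apply(q-p))
E
```

```text
60 279 359
80 279 358
120 281 357
160 282 356
200 284 355
230 285 355
axis [0.21826112 0.81907868 0.53053954] heading 75.0790235497138 slope 32.041916626176736 pt nearest ctr [0.52816994 0.25871833 0.09739047] in tool [-0.01426469  0.00047173  0.00104821]
85 283 323
110 284 323
150 285 324
180 287 325
220 289 325
axis [0.22155292 0.83285549 0.50721399] heading 75.10339152093195 slope 30.478432581417383 pt nearest ctr [0.52808889 0.25783209 0.09871539] in tool [ 0.13551721 -0.013331    0.00250897]
```

```bash
python3 - <<'E'
from geo import *
import pickle
c,(p,r)=pickle.load(open('c5.pkl','rb'))
for x in (0,-.019,-.032,-.05,-.08): print(x,proj(c,p+r.apply([x,0,0])))
c2,(p2,r2)=pickle.load(open('c4.pkl','rb'))
for x in (0,-.013): print(x,proj(c2,p2+r2.apply([x,.0425,0])),proj(c2,p2+r2.apply([x,-.0425,0])), 'w',proj(c2,p2+r2.apply([x,.0425,.011])),proj(c2,p2+r2.apply([x,.0425,-.011])))
im=cv2.imread('pics/w5.png');cv2.imwrite('pics/w5a.png',cv2.resize(im[210:380,240:400],None,fx=3.5,fy=3.5,interpolation=cv2.INTER_CUBIC))
E
```

```text
0 [[319.72966424 241.85245252]]
-0.019 [[319.50538686 257.102329  ]]
-0.032 [[319.32341765 269.49363508]]
-0.05 [[319.02107564 290.11849187]]
-0.08 [[318.32593484 337.71944477]]
0 [[393.23238453 242.23904661]] [[245.50615118 242.33233487]] w [[391.95012981 259.40406455]] [[394.53876004 224.42099749]]
-0.013 [[398.13571681 252.30988131]] [[240.28562223 252.40367838]] w [[396.65756787 270.42082939]] [[399.6449238  233.45078272]]
```

View pics/w5a.png

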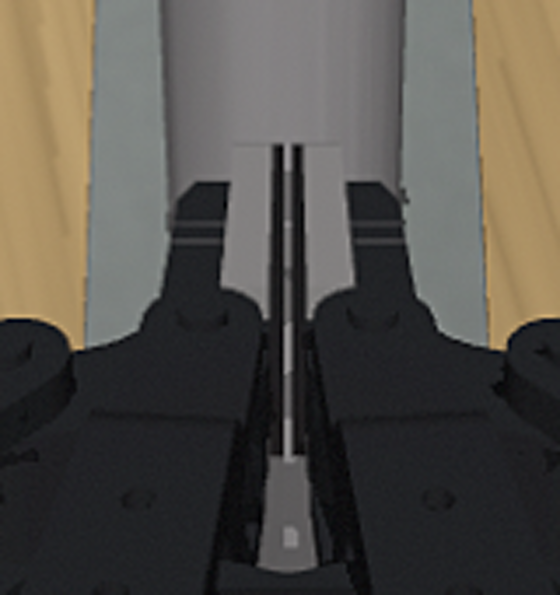

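```bash
python3 - <<'E'
from geo import *
print(manip.tcp_to_grasp,[x for x in dir(manip) if not x.startswith('_')])
print(manip.get_state())
E
```

```text
0.0187 ['IKError', 'get_calibration', 'get_state', 'hand_in', 'read_camera', 'tcp_to_grasp']
{'clock': 6.3833, 'joint_pos': array([ 12.44356894,  27.07167686, -32.42936702, 118.95853987,
       -35.68157776,  24.43318386,   0.87810436]), 'dq': array([-0.08377839,  0.20741589, -0.11028367, -0.11196962, -0.033547  ,
       -0.58499772,  0.03869688]), 'joint_efforts': array([-2.35948697e+00, -4.42780781e+01, -7.74126917e+00, -2.16828972e+01,
       -1.21637531e+00, -1.52529951e+00,  3.78840283e-03]), 'position': array([0.52999121, 0.26718043, 0.08599404]), 'eef_rot': array([179.998676  ,  57.02614737,  74.72952635]), 'contact_force': array([-8.94973848, -8.85689483, 15.46555724]), 'torque': array([-0.27614176,  1.30627738,  0.74613906]), 'finger_gap': 0.002558733055730065}
```

Call:
jog_arm(
  motion="-0.006 0 0 0 0 0 0; -0.004 0 0 0 0 0 -1; 0 0 0 0 0 0 -1; 0 0 0 0 0 0 -1; 0 0 0 0 0 0 -1; 0 0 0 0 0 0 -1",
)

```text
clock: 6.88
position: [0.5295, 0.2609, 0.0965]
eef_rot: [179.7, 57.0, 74.4]
contact_force: [-0.3, -0.5, -1.0]
finger_gap: 0.844
```

```bash
python3 - <<'E'
from geo import *
import pickle
c=manip.get_calibration('wrist');im=manip.read_camera('wrist');cv2.imwrite('pics/w6.png',im);pickle.dump((c,pose()),open('c6.pkl','wb'))
cs=manip.read_camera('scene');cv2.imwrite('pics/s6.png',cv2.resize(cs[60:260,300:500],None,fx=3,fy=3,interpolation=cv2.INTER_CUBIC))
off(ctr+.053*a,Rg)
E
```

```text
err in tool (target-now) [ 0.0477 -0.0005  0.0014] rotvec [ 0.0011  0.0003 -0.0025]
```

View pics/w6.png

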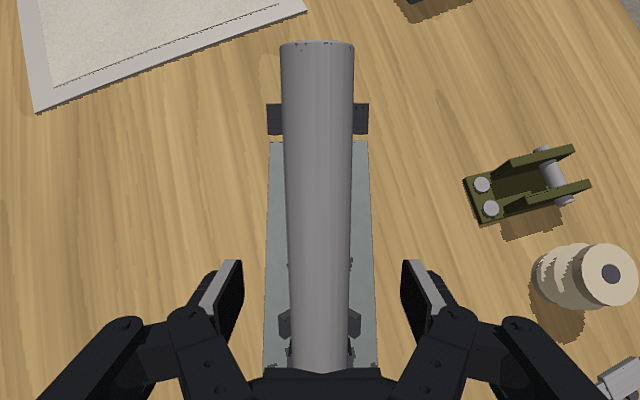

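View pics/s6.png

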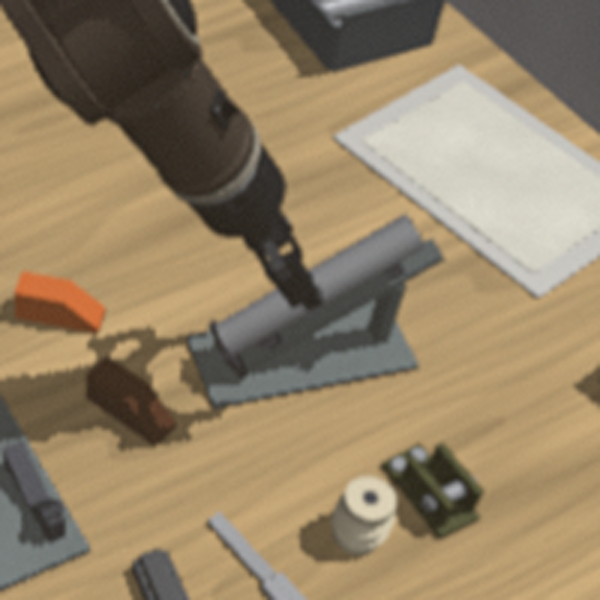

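Call:
jog_arm(
  motion="0.010 0 0.0005 0 0 0 -1; 0.012 0 0.0005 0 0 0 -1; 0.012 0 0 0 0 0 -1; 0.010 0 0 0 0 0 -1; 0 0 0 0 0 0 -1",
)

```text
clock: 7.4
position: [0.5363, 0.285, 0.0553]
eef_rot: [179.7, 57.0, 74.4]
contact_force: [0.3, 0.8, -0.1]
finger_gap: 0.998
```

```bash
python3 - <<'E'
from geo import *
import pickle
c=manip.get_calibration('wrist');im=manip.read_camera('wrist');cv2.imwrite('pics/w7.png',im);pickle.dump((c,pose()),open('c7.pkl','wb'))
off(ctr+.053*a,Rg)
cs=manip.get_calibration('scene');p,r=pose()
for x in (0,-.013,-.032,-.045): print(x,proj(cs,p+r.apply([x,.05,0])))
s=manip.read_camera('scene');cv2.imwrite('pics/s7.png',cv2.resize(s[60:260,300:500],None,fx=3,fy=3,interpolation=cv2.INTER_CUBIC))
E
```

```text
err in tool (target-now) [ 0.0002 -0.0008  0.0001] rotvec [ 0.0008  0.0006 -0.0032]
0 [[417.31085966 177.98733431]]
-0.013 [[415.67000659 175.97240035]]
-0.032 [[413.22013297 172.96450545]]
-0.045 [[411.50746028 170.86208307]]
```

View pics/s7.png

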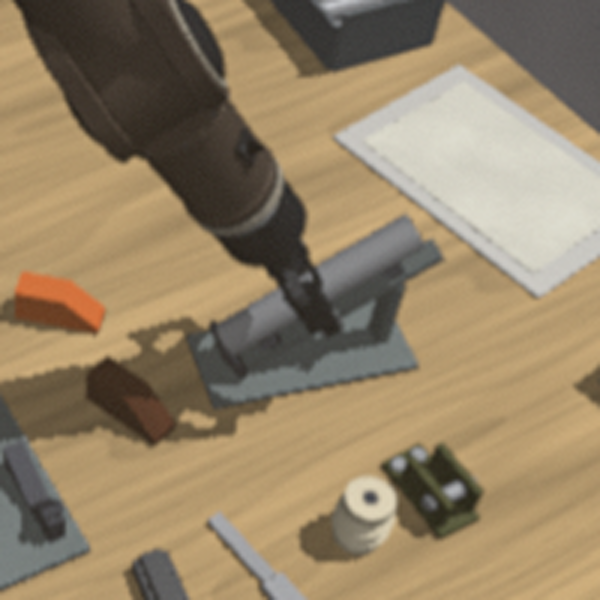

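View pics/w7.png

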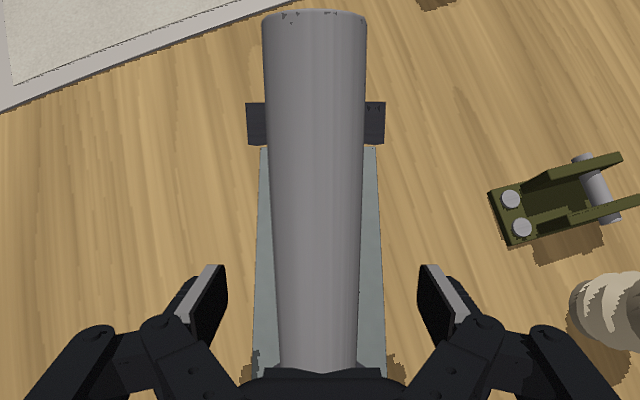

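Call:
jog_arm(
  motion="0 0 0 0 0 0 0; 0 0 0 0 0 0 0.3; 0 0 0 0 0 0 1; 0 0 0 0 0 0 1; 0 0 0 0 0 0 1; 0 0 0 0 0 0 1; 0 0 0 0 0 0 1",
  newtons=60,
)

```text
clock: 8.08
position: [0.5337, 0.2842, 0.0578]
eef_rot: [179.8, 57.1, 74.7]
contact_force: [1.0, 2.1, -3.6]
finger_gap: 0.402
```

Call:
jog_arm(
  motion="-0.006 0 -0.004 0 0 0 1; -0.010 0 -0.0065 0 0 0 1; -0.014 0 -0.009 0 0 0 1; -0.020 0 -0.012 0 0 0 1; -0.022 0 -0.014 0 0 0 1; 0 0 0 0 0 0 1",
)

```text
clock: 8.58
position: [0.5307, 0.2799, 0.1437]
eef_rot: [-179.4, 57.4, 75.2]
contact_force: [0.9, 0.8, -3.9]
finger_gap: 0.404
```

```bash
python3 - <<'E'
from geo import *
import pickle
c=manip.get_calibration('wrist');im=manip.read_camera('wrist');cv2.imwrite('pics/w8.png',im);pickle.dump((c,pose()),open('c8.pkl','wb'))
print(manip.get_state()['contact_force'],pose()[0])
E
```

```text
[ 0.6380662  -0.57348393 -5.96531194] [0.5297892  0.27921334 0.1413636 ]
```

View pics/w8.png

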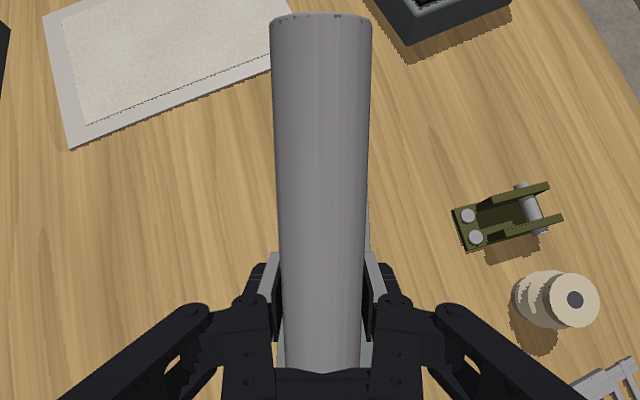

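```bash
cat > axis.py <<'E'
from geo import *
def axis(im,c,p,r,rows,mid,w0,w,verbose=True):
    g=cv2.GaussianBlur(im,(3,3),0).astype(int);L=[];Q=[]
    for row in rows:
        d=np.abs(np.diff(g[row],axis=0)).sum(1)
        l=mid-w+np.argmax(d[mid-w:mid-w0]);q=mid+w0+np.argmax(d[mid+w0:mid+w]);L.append([l+.5,row]);Q.append([q+.5,row])
    if verbose: print(np.c_[np.array(L)[:,0],np.array(Q)[:,0],rows].tolist())
    o,dl=ray(c,L);o,dr=ray(c,Q)
    nl=np.linalg.svd(dl/np.linalg.norm(dl,axis=1)[:,None])[2][2];nr=np.linalg.svd(dr/np.linalg.norm(dr,axis=1)[:,None])[2][2]
    if nl@dr.mean(0)<0:nl=-nl
    if nr@dl.mean(0)<0:nr=-nr
    ax=np.cross(nl,nr);ax/=np.linalg.norm(ax)
    q=o+np.linalg.solve(np.array([nl,nr,ax]),[.018,.018,0])
    at=r.inv().apply(ax);at*=-np.sign(at[2]);qt=r.inv().apply(q-p);qt=qt-at*(qt[2]/at[2])
    return qt,at
E
python3 - <<'E'
from axis import *
import pickle
c,(p,r)=pickle.load(open('c8.pkl','rb'));im=cv2.imread('pics/w8.png')
qt,at=axis(im,c,p,r,(40,80,120,160,200,240),320,34,60)
print('axis at tool z=0:',qt,'dir',at,'tilt deg',np.degrees(np.arctan2(at[0],-at[2])),np.degrees(np.arctan2(at[1],-at[2])))
# far end along axis: project
for t in (.08,.09,.1,.11): print(t,proj(c,p+r.apply(qt+at*t)),proj(c,p+r.apply(qt+at*t+np.array([-.018,0,0]))))
E
```

```text
[[268.5, 371.5, 40.0], [270.5, 370.5, 80.0], [272.5, 369.5, 120.0], [274.5, 367.5, 160.0], [275.5, 366.5, 200.0], [278.5, 364.5, 240.0]]
axis at tool z=0: [-0.04782734  0.00203278  0.        ] dir [-0.00774413 -0.00619993 -0.99995079] tilt deg -0.4437188761955693 -0.35524266835543206
0.08 [[320.60915324 100.99287258]] [[320.50187812 101.61654873]]
0.09 [[320.42908636  72.36861801]] [[320.28884895  68.21302226]]
0.1 [[320.24221965  42.58020609]] [[320.0666625   33.23749636]]
0.11 [[320.04887141  11.66313418]] [[319.83592985  -3.24346519]]
```

```bash
python3 - <<'E'
from geo import *
Rp=toolR(-1.9)
pc=np.array([.5588,-.1128,.18]) # tube centre
plan(pc-Rp.apply([-.048,.001,-.005]),Rp,clo=1)
E
```

```text
n 10 need 10.0 rot deg [-13.2 -32.4  -3.4]
-0.0195 0.0132 0.0321 -0.0230 -0.0566 -0.0059 1; -0.0177 0.0123 0.0335 -0.0230 -0.0566 -0.0059 1; -0.0159 0.0114 0.0347 -0.0230 -0.0566 -0.0059 1; -0.0139 0.0105 0.0358 -0.0230 -0.0566 -0.0059 1; -0.0119 0.0096 0.0367 -0.0230 -0.0566 -0.0059 1; -0.0099 0.0087 0.0376 -0.0230 -0.0566 -0.0059 1; -0.0078 0.0078 0.0383 -0.0230 -0.0566 -0.0059 1; -0.0056 0.0069 0.0388 -0.0230 -0.0566 -0.0059 1; -0.0035 0.0059 0.0392 -0.0230 -0.0566 -0.0059 1; -0.0013 0.0050 0.0395 -0.0230 -0.0566 -0.0059 1;
```

Call:
jog_arm(
  motion="-0.016 0.011 0.027 -0.019 -0.047 -0.005 1; -0.015 0.0105 0.028 -0.019 -0.047 -0.005 1; -0.014 0.010 0.029 -0.019 -0.047 -0.005 1; -0.0125 0.009 0.0295 -0.019 -0.047 -0.005 1; -0.011 0.0085 0.030 -0.019 -0.047 -0.005 1; -0.009 0.008 0.031 -0.019 -0.047 -0.005 1; -0.0075 0.007 0.0315 -0.019 -0.047 -0.005 1; -0.006 0.0065 0.032 -0.019 -0.047 -0.005 1; -0.004 0.0055 0.0325 -0.019 -0.047 -0.005 1; -0.003 0.005 0.033 -0.019 -0.047 -0.005 1; -0.0015 0.0045 0.033 -0.019 -0.047 -0.005 1; 0 0.004 0.033 -0.019 -0.047 -0.005 1",
)

```text
clock: 9.63
position: [0.5461, -0.1336, 0.1118]
eef_rot: [-56.1, 87.8, -146.7]
contact_force: [0.8, -0.1, -4.6]
finger_gap: 0.396
```

```bash
cat >> geo.py <<'E'
def offp(pc,Rp,t=(-.048,.001,-.005)): off(np.array(pc)-Rp.apply(t),Rp)
E
python3 - <<'E'
from geo import *
offp([.5588,-.1128,.18],toolR(-1.9))
E
```

```text
err in tool (target-now) [-0.0209  0.0107 -0.0155] rotvec [0.022  0.0221 0.0322]
```

Call:
jog_arm(
  motion="-0.014 0.006 -0.012 0.012 0.012 0.016 1; -0.008 0.005 -0.006 0.01 0.01 0.016 1; 0 0 0 0 0 0 1; 0 0 0 0 0 0 1",
)

```text
clock: 9.97
position: [0.5545, -0.1216, 0.1265]
eef_rot: [-75.0, 89.4, -167.2]
contact_force: [-0.7, 0.1, -4.8]
finger_gap: 0.403
```

```bash
python3 - <<'E'
from geo import *
import pickle
offp([.5588,-.1128,.18],toolR(-1.9));print(manip.get_state()['dq'].round(1))
c=manip.get_calibration('wrist');im=manip.read_camera('wrist');cv2.imwrite('pics/w9.png',im);pickle.dump((c,pose()),open('c9.pkl','wb'))
E
```

```text
err in tool (target-now) [-0.0056  0.0029 -0.0039] rotvec [-0.0057  0.0026  0.0097]
[ 0.2  0.3 -0.   0.6 -0.5 -0.5  0.2]
```

View pics/w9.png

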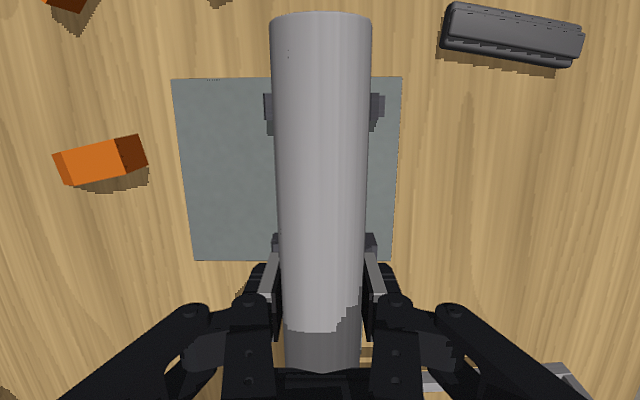

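```bash
cat > stand.py <<'E'
from axis import *
import pickle
c,(p,r)=pickle.load(open('c9.pkl','rb'));im=cv2.imread('pics/w9.png')
g=im.astype(int);m=((g[...,0]-g[...,2])>-12).astype(np.uint8)  # grey vs wood
# edge points
Lp=[];Tp=[];Bp=[];Rp_=[]
for row in range(90,250,10):
    xs=np.where(m[row,150:260])[0]; Lp.append([150+xs[0]-.5,row])
for row in range(85,240,10):
    x=395
    while m[row,x]==0 and x>380:x-=1
    while m[row,x]: x+=1
    Rp_.append([x-.5,row])
for col in list(range(180,262,8))+list(range(378,396,4)):
    ys=np.where(m[60:120,col])[0]; Tp.append([col,60+ys[0]-.5])
for col in range(200,240,6):
    y=230
    while m[y,col]:y+=1
    Bp.append([col,y-.5])
def lf(P,z):
    W=plane(c,P,z)[:,:2];
    d=cv2.fitLine(W.astype(np.float32),cv2.DIST_HUBER,0,1e-4,1e-4).ravel();return d
for n,P in (('L',Lp),('R',Rp_),('T',Tp),('B',Bp)): print(n,np.array(P)[:3].tolist(),np.array(P)[-2:].tolist())
L,Rr,T,B=[lf(P,.01) for P in (Lp,Rp_,Tp,Bp)]
def inter(a,b):
    t=np.linalg.solve(np.c_[a[:2],-b[:2]],b[2:]-a[2:]);return a[2:]+t[0]*a[:2]
C={'LT':inter(L,T),'LB':inter(L,B),'RT':inter(Rr,T)}
for k,v in C.items(): print(k,v.round(4))
print('len x',np.linalg.norm(C['LT']-C['RT']),'len y',np.linalg.norm(C['LT']-C['LB']))
Lc=np.array([[-.14,.085],[-.14,-.085],[.055,.085]]);D=np.array([C['LT'],C['LB'],C['RT']])
a_=Lc-Lc.mean(0);b_=D-D.mean(0);th=np.arctan2((a_[:,0]*b_[:,1]-a_[:,1]*b_[:,0]).sum(),(a_*b_).sum());M=np.array([[np.cos(th),-np.sin(th)],[np.sin(th),np.cos(th)]]);t=D.mean(0)-M@Lc.mean(0)
print('stand',np.degrees(th),t,np.linalg.norm(D-(Lc@M.T+t),axis=1)); print('seat',t+M@[-.0057,0])
qt,at=axis(im,c,p,r,(30,50,150,180,210,230),321,34,60)
print('tube',qt,at,'world',p+r.apply(qt),r.apply(at))
E
python3 stand.py
```

```text
L [[171.5, 90.0], [172.5, 100.0], [173.5, 110.0]] [[189.5, 230.0], [191.5, 240.0]]
R [[401.5, 85.0], [400.5, 95.0], [399.5, 105.0]] [[392.5, 225.0], [391.5, 235.0]]
T [[180.0, 78.5], [188.0, 78.5], [196.0, 78.5]] [[390.0, 76.5], [394.0, 76.5]]
B [[200.0, 259.5], [206.0, 259.5], [212.0, 259.5]] [[230.0, 259.5], [236.0, 259.5]]
LT [ 0.4311 -0.0224]
LB [ 0.4258 -0.1906]
RT [ 0.6248 -0.0288]
len x 0.19383904 len y 0.16829291
stand -1.9288233810755377 [ 0.56788652 -0.11142912] [0.00064023 0.00128777 0.0010459 ]
seat [ 0.56218975 -0.11123727]
[[268.5, 372.5, 30.0], [269.5, 371.5, 50.0], [273.5, 368.5, 150.0], [274.5, 367.5, 180.0], [276.5, 365.5, 210.0], [277.5, 365.5, 230.0]]
tube [-0.04799023  0.00155027  0.        ] [ 0.00356687 -0.00343584 -0.99998774] world [ 0.55641009 -0.12157653  0.1743715 ] [ 0.03533191  0.99935624 -0.00622661]
```

Call:
jog_arm(
  motion="0.025 0.002 -0.002 -0.003 0.001 0.005 1; 0.025 0.002 -0.002 -0.003 0.001 0.005 1; 0.025 0 0 0 0 0 1; 0.02 0 0 0 0 0 1; 0.01 0 0 0 0 0 1; 0 0 0 0 0 0 1; 0 0 0 0 0 0 1",
)

```text
clock: 10.6
position: [0.5568, -0.115, 0.0158]
eef_rot: [-136.5, 89.9, 132.0]
contact_force: [0.3, 0.5, -4.5]
finger_gap: 0.402
```

```bash
python3 - <<'E'
from geo import *
offp([.5585,-.1125,.0432],toolR(-1.9),(-.049,0,-.005));s=manip.get_state();print(pose()[0],s['dq'].round(1),s['contact_force'])
cv2.imwrite('pics/s10.png',cv2.resize(manip.read_camera('scene')[160:300,190:390],None,fx=3.5,fy=3.5,interpolation=cv2.INTER_CUBIC))
E
```

```text
err in tool (target-now) [0.0216 0.0017 0.0024] rotvec [ 0.0062 -0.0012  0.0012]
[ 0.55676917 -0.11504638  0.01578894] [-0.1  0.9 -0.2  0.4  0.1 -0.2  0.1] [ 0.33478089  0.50050202 -4.48677383]
```

View pics/s10.png

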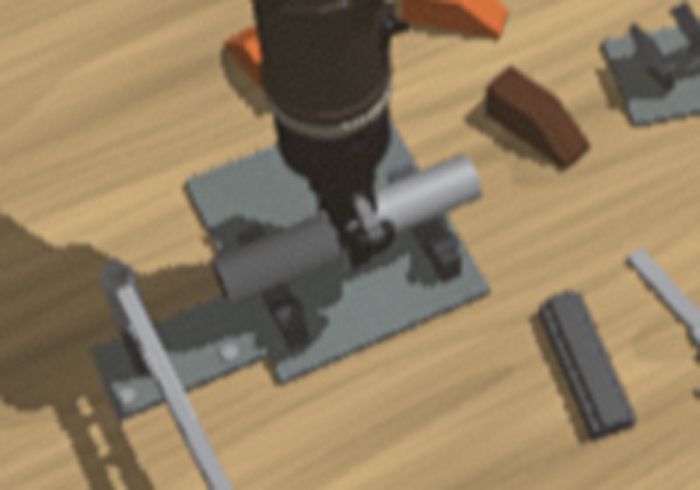

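Call:
jog_arm(
  motion="0.006 0.001 0.001 0.006 0 0 1; 0.006 0.001 0.001 0 0 0 1; 0.003 0 0 0 0 0 1; 0 0 0 0 0 0 1",
)

```text
clock: 10.98
position: [0.562, -0.1179, 0.0035]
eef_rot: [92.6, 89.7, 0.7]
contact_force: [0.2, 0.5, -4.9]
finger_gap: 0.402
```

Call:
jog_arm(
  motion="0.003 0 0 0 0 0 1; 0.001 0 0 0 0 0 1",
)

```text
clock: 11.15
position: [0.5627, -0.1181, -0.0]
eef_rot: [90.2, 89.6, -1.8]
contact_force: [-0.4, -0.1, -4.9]
finger_gap: 0.401
```

Call:
jog_arm(
  motion="0.000 -0.003 0 0 0 0 1; 0.0015 -0.001 0 0 0 0 1; 0 0 0 0 0 0 1",
)

```text
clock: 11.4
position: [0.5585, -0.118, -0.0016]
eef_rot: [90.0, 89.6, -1.9]
contact_force: [-0.1, 0.0, -4.4]
finger_gap: 0.4
```

Call:
jog_arm(
  motion="0.002 0 0 0 0 0 1; 0.001 0 0 0 0 0 1; 0 0 0 0 0 0 1",
)

```text
clock: 11.65
position: [0.5587, -0.118, -0.0042]
eef_rot: [88.9, 89.5, -3.1]
contact_force: [-0.0, -0.0, -4.7]
finger_gap: 0.4
```

Call:
jog_arm(
  motion="0.002 0 0 0 0 0 1; 0 0 0 0 0 0 1",
)

```text
clock: 11.82
position: [0.5596, -0.1181, -0.004]
eef_rot: [86.4, 89.4, -5.5]
contact_force: [0.8, -0.3, -4.6]
finger_gap: 0.397
```

Call:
jog_arm(
  motion="0.002 0 0 0 0 0 1; 0 0 0 0 0 0 1",
)

```text
clock: 11.98
position: [0.5604, -0.1182, -0.0046]
eef_rot: [85.2, 89.3, -6.7]
contact_force: [-0.2, 0.2, -5.4]
finger_gap: 0.398
```

Call:
jog_arm(
  motion="0.004 -0.002 0 0 0 0 1; 0.002 0 0 0 0 0 1",
)

```text
clock: 12.15
position: [0.5608, -0.1184, -0.005]
eef_rot: [83.6, 89.1, -8.4]
contact_force: [-11.3, 2.1, 17.1]
finger_gap: 0.402
```

```bash
python3 - <<'E'
from axis import *
import pickle
s=manip.get_state();print(pose()[0],s['dq'].round(1),s['contact_force'])
c=manip.get_calibration('wrist');im=manip.read_camera('wrist');cv2.imwrite('pics/w11.png',im);P=pose();pickle.dump((c,P),open('c11.pkl','wb'))
qt,at=axis(im,c,*P,(30,50,150,180,210,230),321,34,60);print(qt,at,P[0]+P[1].apply(qt),P[1].apply(at))
cv2.imwrite('pics/s11.png',cv2.resize(manip.read_camera('scene')[160:300,190:390],None,fx=3.5,fy=3.5,interpolation=cv2.INTER_CUBIC))
E
```

```text
[ 0.56081513 -0.11836647 -0.00499782] [-0.3 -0.   0.2 -0.2  0.1  0.3 -0.4] [-11.30151624   2.10677945  17.1199103 ]
[[268.5, 372.5, 30.0], [269.5, 372.5, 50.0], [276.5, 367.5, 150.0], [273.5, 366.5, 180.0], [276.5, 366.5, 210.0], [277.5, 365.5, 230.0]]
[-0.04718091  0.0014339   0.        ] [-7.06176998e-04 -2.33810273e-03 -9.99997017e-01] [ 0.56148017 -0.11824917  0.04215126] [ 0.03319346  0.99944831 -0.00112251]
```

View pics/w11.png

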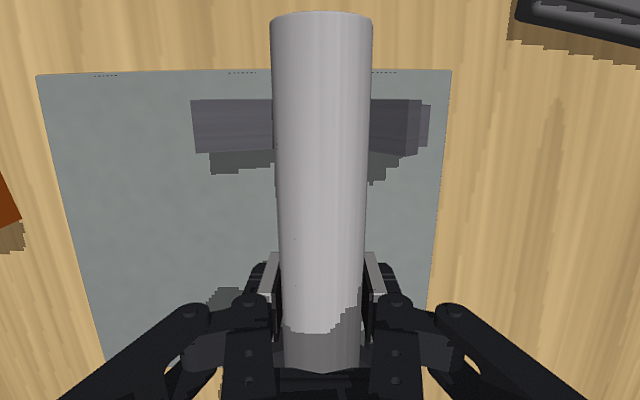

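View pics/s11.png

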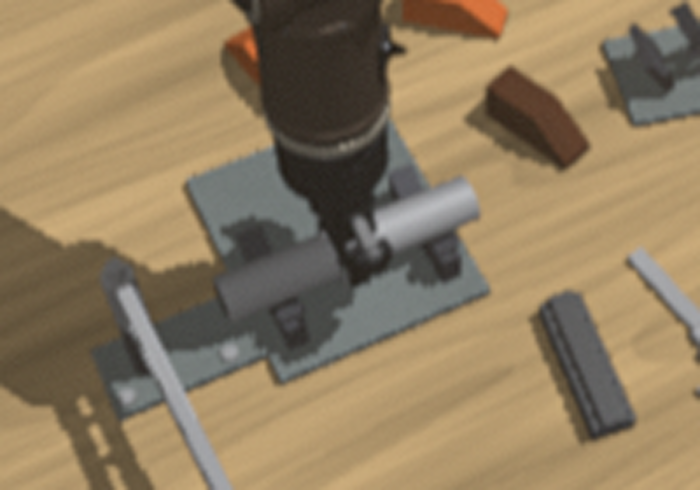

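Call:
jog_arm(
  motion="0 0 0 0 0 0 1; 0 0 0 0 0 0 1",
)

```text
clock: 12.42
position: [0.5611, -0.1184, -0.0041]
eef_rot: [83.3, 89.0, -8.7]
contact_force: [1.2, 1.4, -4.0]
finger_gap: 0.401
```

Call:
jog_arm(
  motion="0.002 0 0 0 0 0 0.1; 0 0 0 0 0 0 -0.1; 0 0 0 0 0 0 -0.4; 0 0 0 0 0 0 -1; 0 0 0 0 0 0 -1; 0 0 0 0 0 0 -1; 0 0 0 0 0 0 -1",
)

```text
clock: 13.0
position: [0.5629, -0.1185, -0.007]
eef_rot: [84.4, 88.8, -7.6]
contact_force: [-0.1, -0.4, 0.2]
finger_gap: 0.995
```

```bash
python3 - <<'E'
from axis import *
import pickle
s=manip.get_state();print(pose()[0],s['dq'].round(1),s['contact_force'])
c=manip.get_calibration('wrist');im=manip.read_camera('wrist');cv2.imwrite('pics/w12.png',im);P=pose();pickle.dump((c,P),open('c12.pkl','wb'))
qt,at=axis(im,c,*P,(30,50,180,210,230),321,34,60);print(qt,at,P[0]+P[1].apply(qt),P[1].apply(at))
E
```

```text
[ 0.56289664 -0.11846226 -0.00701101] [ 0.   0.1  0.  -0.1  0.  -0.1  0.1] [-0.05636322 -0.36287443  0.24511123]
[[262.5, 368.5, 30.0], [263.5, 367.5, 50.0], [269.5, 362.5, 180.0], [270.5, 362.5, 210.0], [271.5, 361.5, 230.0]]
[-0.05038884 -0.00055245  0.        ] [ 8.33754694e-03 -4.61920254e-04 -9.99965135e-01] [ 0.56134256 -0.11832215  0.04340335] [ 0.03510427  0.99933014 -0.01034249]
```

View pics/w12.png

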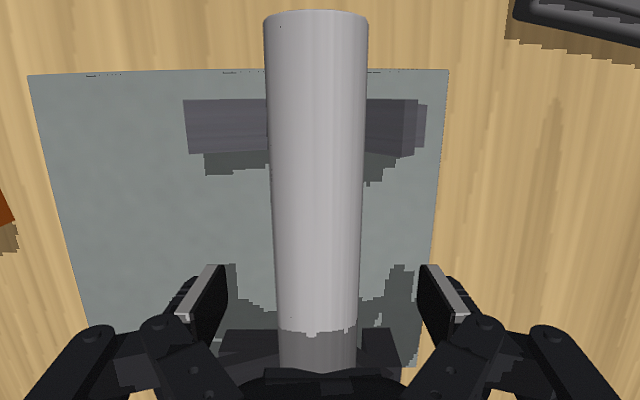

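Call:
jog_arm(
  motion="-0.010 0 0 0 0 0 -1; -0.025 0 0 0 0 0 -1; -0.04 0 0 0 0 0 -1; -0.04 0 0 0 0 0 -1; -0.04 0 0 0 0 0 -1; 0 0 0 0 0 0 -1",
)

```text
clock: 13.55
position: [0.5575, -0.1173, 0.1549]
eef_rot: [87.6, 89.2, -4.4]
contact_force: [1.2, 0.1, 1.1]
finger_gap: 0.998
```

```bash
python3 - <<'E'
from geo import *
import pickle
c=manip.get_calibration('top');im=manip.read_camera('wrist');cv2.imwrite('pics/w13.png',im)
plan([.472,.063,.17],toolR(-71),clo=-1)
E
```

```text
n 11 need 10.2 rot deg [69.  -0.4 -0.6]
-0.0017 -0.0082 -0.0161 0.1095 -0.0006 -0.0009 -1; -0.0017 -0.0099 -0.0151 0.1095 -0.0006 -0.0009 -1; -0.0017 -0.0115 -0.0139 0.1095 -0.0006 -0.0009 -1; -0.0017 -0.0130 -0.0126 0.1095 -0.0006 -0.0009 -1; -0.0017 -0.0143 -0.0111 0.1095 -0.0006 -0.0009 -1; -0.0017 -0.0154 -0.0095 0.1095 -0.0006 -0.0009 -1; -0.0017 -0.0163 -0.0077 0.1095 -0.0006 -0.0009 -1; -0.0017 -0.0171 -0.0059 0.1095 -0.0006 -0.0009 -1; -0.0017 -0.0176 -0.0040 0.1095 -0.0006 -0.0009 -1; -0.0017 -0.0180 -0.0021 0.1095 -0.0006 -0.0009 -1; -0.0017 -0.0181 -0.0001 0.1095 -0.0006 -0.0009 -1;
```

View pics/w13.png

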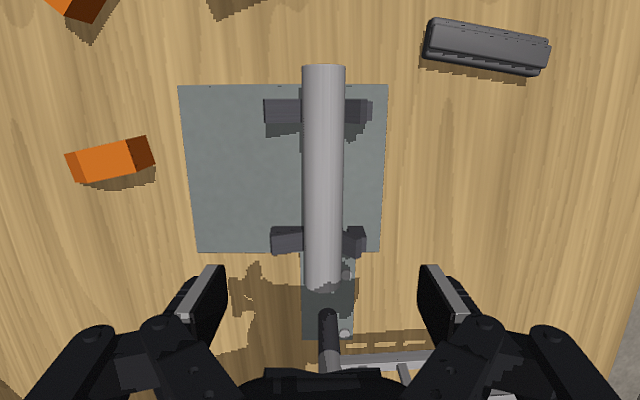

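Call:
jog_arm(
  motion="-0.002 -0.008 -0.016 0.11 0 0 -1; -0.002 -0.010 -0.015 0.11 0 0 -1; -0.002 -0.0115 -0.014 0.11 0 0 -1; -0.002 -0.013 -0.0125 0.11 0 0 -1; -0.002 -0.0145 -0.011 0.11 0 0 -1; -0.002 -0.0155 -0.0095 0.11 0 0 -1; -0.002 -0.0165 -0.0075 0.11 0 0 -1; -0.002 -0.017 -0.006 0.11 0 0 -1; -0.002 -0.0175 -0.004 0.11 0 0 -1; -0.002 -0.018 -0.002 0.11 0 0 -1; -0.001 -0.012 0 0.07 0 0 -0.4; 0 0 0 0 0 0 -0.4",
)

```text
clock: 14.6
position: [0.469, 0.0643, 0.1702]
eef_rot: [140.2, 89.6, -22.3]
contact_force: [-0.4, -0.4, 0.1]
finger_gap: 0.748
```

```bash
python3 - <<'E'
from geo import *
import pickle
print(manip.get_state()['dq'].round(1))
off(np.array([.472,.063,.17]),toolR(-71))
E
```

```text
[ 0.1  0.1  0.8  0.4  0.5 -0.4  5. ]
err in tool (target-now) [ 0.0002  0.0022 -0.0024] rotvec [-0.0267 -0.0047 -0.004 ]
```

Call:
jog_arm(
  motion="0 0.002 -0.002 -0.02 0 0 -0.4; 0 0 0 0 0 0 -0.4",
)

```text
clock: 14.77
position: [0.4712, 0.0627, 0.1698]
eef_rot: [130.4, 89.7, -30.5]
contact_force: [0.7, 0.3, -0.2]
finger_gap: 0.703
```

```bash
python3 - <<'E'
from geo import *
import pickle
c=manip.get_calibration('wrist');P=pose();im=manip.read_camera('wrist');cv2.imwrite('pics/w14.png',im);pickle.dump((c,P),open('c14.pkl','wb'))
t=manip.read_camera('top');cv2.imwrite('pics/t14.png',t)
E
```

```text
(no output)
```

View pics/w14.png

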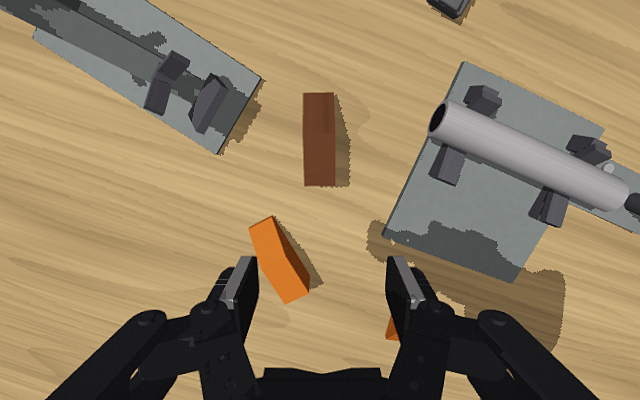

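```bash
python3 - <<'E'
from geo import *
import pickle
c,(p,r)=pickle.load(open('c14.pkl','rb'));im=cv2.imread('pics/w14.png')
hsv=cv2.cvtColor(im,cv2.COLOR_BGR2HSV);roi=im[80:200,285:355].astype(int)
m=((roi[...,2]<125)&(roi[...,2]-roi[...,0]>28)&(roi[...,1]<75)).astype(np.uint8)
for y in range(8,110,6):
    xs=np.where(m[y])[0];print(y+80,(xs[0]+285,xs[-1]+285) if len(xs) else None,end=' ')
print()
N=plane(c,[[303,93],[334,92.5]],.0);T=plane(c,[[302.5,186],[335,186]],.038);F=plane(c,[[303,133],[335,133]],.038)
print(N.round(4),T.round(4),F.round(4))
n,t,f=N.mean(0),T.mean(0),F.mean(0)
for q in (n,t,f): print('tool',r.inv().apply(q-p).round(4))
d=n-t;print('len',np.linalg.norm(d[:2]),'top',np.linalg.norm((f-t)[:2]),'heading',np.degrees(np.arctan2(d[1],d[0])),'w',np.linalg.norm(N[0]-N[1]),np.linalg.norm(T[0]-T[1]))
E
```

```text
88 None 94 (np.int64(304), np.int64(332)) 100 (np.int64(304), np.int64(333)) 106 (np.int64(304), np.int64(333)) 112 (np.int64(304), np.int64(334)) 118 (np.int64(303), np.int64(334)) 124 (np.int64(303), np.int64(334)) 130 (np.int64(303), np.int64(334)) 136 (np.int64(303), np.int64(334)) 142 (np.int64(304), np.int64(334)) 148 (np.int64(304), np.int64(334)) 154 (np.int64(304), np.int64(334)) 160 (np.int64(304), np.int64(334)) 166 (np.int64(304), np.int64(334)) 172 (np.int64(305), np.int64(334)) 178 (np.int64(305), np.int64(334)) 184 (np.int64(305), np.int64(334)) 
[[0.5453 0.1073 0.    ]
 [0.5558 0.0784 0.    ]] [[0.4647 0.0794 0.038 ]
 [0.4748 0.05   0.038 ]] [[0.5122 0.0944 0.038 ]
 [0.5217 0.0669 0.038 ]]
tool [ 0.1701 -0.0033 -0.0842]
tool [ 0.1317 -0.0029  0.0012]
tool [ 0.1319 -0.0026 -0.0486]
len 0.08557991473134426 top 0.04988547749819934 heading 19.23049502531357 w 0.030734362831725186 0.031013060908440655
```

```bash
python3 - <<'E'
from geo import *
cs=manip.get_calibration('scene');ct=manip.get_calibration('top')
for a,b in (((281.25,209.75),(351.25,208)),((269.25,211.75),(358,201.25))):
    print(tri(ct,a,cs,b))
# scene-only predictions
from geo import *
h=np.radians(19.2);o=np.array([.4887,.0715,0]) 
t=(np.array([.4647,.0794])+np.array([.4748,.05]))/2
X=np.array([np.cos(h),np.sin(h),0]);Y=np.array([-np.sin(h),np.cos(h),0]);o=np.r_[t,0]+.025*X
print('origin',o)
for l in ((70,15,0),(70,-15,0),(61,15,0),(61,-15,0),(61,15,8),(61,-15,8),(24.7,15,38),(24.7,-15,38),(-25,15,38),(-25,-15,38)):
    P=o+X*l[0]/1e3+Y*l[1]/1e3+[0,0,l[2]/1e3];print(l,'sB',((proj(cs,P)-[300,120])*4).round(0),'tB',((proj(ct,P)-[120,150])*4).round(0))
E
```

```text
(array([0.55293915, 0.07937074, 0.00069526]), np.float64(0.0008410740308379015))
(array([0.54361863, 0.10602597, 0.00359566]), np.float64(0.0025006109075386826))
origin [0.49335941 0.07292167 0.        ]
(70, 15, 0) sB [[243. 337.]] tB [[592. 228.]]
(70, -15, 0) sB [[216. 363.]] tB [[644. 219.]]
(61, 15, 0) sB [[233. 330.]] tB [[595. 243.]]
(61, -15, 0) sB [[206. 356.]] tB [[646. 234.]]
(61, 15, 8) sB [[234. 324.]] tB [[593. 240.]]
(61, -15, 8) sB [[207. 350.]] tB [[646. 231.]]
(24.7, 15, 38) sB [[197. 270.]] tB [[599. 292.]]
(24.7, -15, 38) sB [[169. 296.]] tB [[653. 283.]]
(-25, 15, 38) sB [[143. 232.]] tB [[613. 381.]]
(-25, -15, 38) sB [[115. 257.]] tB [[668. 371.]]
```

Call:
jog_arm(
  motion="0.02 -0.002 -0.008 0 0 0 -0.4; 0.03 -0.002 -0.007 0 0 0 -0.4; 0.03 0 -0.004 0 0 0 -0.4; 0.03 0 0 0 0 0 -0.4; 0.010 0 0 0 0 0 -0.4; 0 0 0 0 0 0 -0.4",
)

```text
clock: 15.37
position: [0.494, 0.0662, 0.0465]
eef_rot: [145.9, 89.3, -15.4]
contact_force: [0.2, -0.3, -0.1]
finger_gap: 0.7
```

```bash
python3 - <<'E'
from geo import *
import pickle
c,(p0,r0)=pickle.load(open('c14.pkl','rb'))
p,r=pose();print(p,r0.inv().apply(p-p0).round(4),(r0.inv()*r).as_rotvec().round(4))
c=manip.get_calibration('wrist');im=manip.read_camera('wrist');cv2.imwrite('pics/w15.png',im);pickle.dump((c,(p,r)),open('c15.pkl','wb'))
E
```

```text
[0.49399778 0.06622571 0.04645711] [ 0.1234  0.0036 -0.0222] [0.0055 0.006  0.0022]
```

View pics/w15.png

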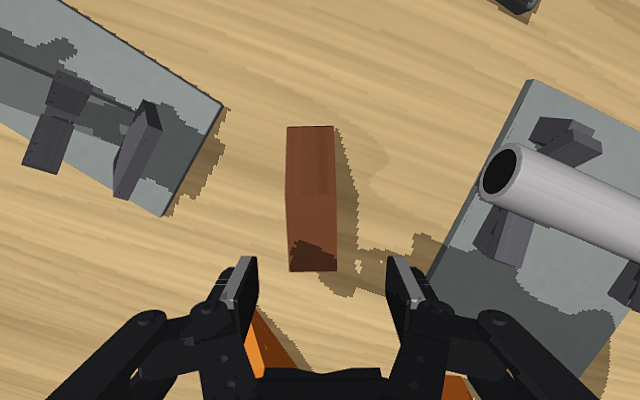

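```bash
python3 - <<'E'
from geo import *
import pickle
c,(p,r)=pickle.load(open('c15.pkl','rb'))
N=plane(c,[[287,126],[334,126]],.0);T=plane(c,[[289,272],[336.5,271.5]],.038);F=plane(c,[[286,193],[335,193]],.038)
for q in (N,T,F): print('world',q.mean(0).round(4),'tool',r.inv().apply(q.mean(0)-p).round(4),'w',np.linalg.norm(q[0]-q[1]).round(4))
E
```

```text
world [ 0.5508  0.0931 -0.    ] tool [ 0.047  -0.0075 -0.062 ] w 0.0308
world [0.4701 0.064  0.038 ] tool [ 0.0082 -0.0057  0.0235] w 0.0296
world [0.5179 0.0812 0.038 ] tool [ 0.0087 -0.0065 -0.0274] w 0.0282
```

Call:
jog_arm(
  motion="0.004 -0.005 0 -0.012 0 0 -0.4; 0.010 -0.004 0 -0.010 0 0 -0.4; 0.015 -0.001 0 0 0 0 -0.4; 0.015 0 0 0 0 0 -0.4; 0.008 0 0 0 0 0 -0.4; 0 0 0 0 0 0 -0.4",
)

```text
clock: 15.92
position: [0.4957, 0.0767, -0.0033]
eef_rot: [157.5, 88.8, -2.2]
contact_force: [-0.3, 0.5, 0.0]
finger_gap: 0.698
```

```bash
python3 - <<'E'
from geo import *
import pickle
p,r=pose();s=manip.get_state()
t=np.array([.4701,.064,.038]);n=np.array([.5508,.0931,0])
print(p,s['contact_force'],'back',r.inv().apply(t-p),'nose',r.inv().apply(n-p))
E
```

```text
[ 0.4957345   0.07672175 -0.00329721] [-0.30445711  0.45661218  0.0421205 ] back [-0.04182263  0.00340534  0.02763514] nose [-0.0021387   0.00370609 -0.05738483]
```

Call:
jog_arm(
  motion="0.010 0.0015 0.001 0 0 0 -0.4; 0.010 0 0 0 0 0 -0.4; 0.002 0 0 0 0 0 -0.4; 0 0 0 0 0 0 -0.4",
)

```text
clock: 16.25
position: [0.4971, 0.0754, -0.0258]
eef_rot: [159.4, 88.6, -0.3]
contact_force: [0.1, 0.6, -0.1]
finger_gap: 0.698
```

```bash
python3 - <<'E'
from geo import *
import pickle
p,r=pose();s=manip.get_state()
t=np.array([.4701,.064,.038]);n=np.array([.5508,.0931,0])
print(p,s['contact_force'],'back',r.inv().apply(t-p),'nose',r.inv().apply(n-p))
cv2.imwrite('pics/w16.png',manip.read_camera('wrist'))
E
```

```text
[ 0.49713865  0.07537441 -0.02579228] [ 0.08160885  0.55126055 -0.11775715] back [-0.06442546  0.00183115  0.02785547] nose [-0.02449049  0.00221025 -0.05704655]
```

View pics/w16.png

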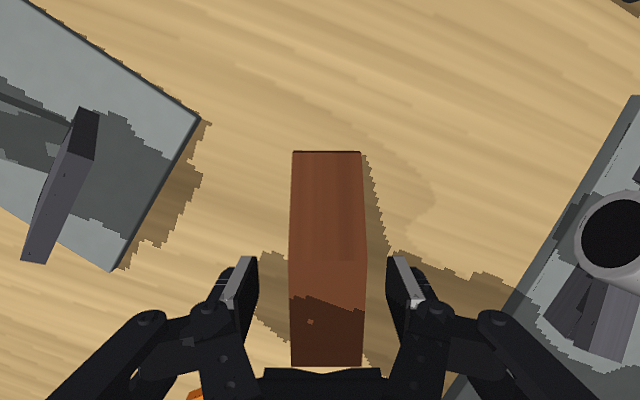

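Call:
jog_arm(
  motion="0 0.001 0 0 0 0 0.3; 0 0 0 0 0 0 1; 0 0 0 0 0 0 1; 0 0 0 0 0 0 1; 0 0 0 0 0 0 1",
  newtons=40,
)

```text
clock: 16.72
position: [0.4981, 0.0744, -0.0245]
eef_rot: [160.0, 88.5, 0.3]
contact_force: [-0.2, -0.4, -2.6]
finger_gap: 0.346
```

Call:
jog_arm(
  motion="-0.008 0 0 0 0 0 1; -0.020 0 0 0 0 0 1; -0.03 0 0 0 0 0 1; -0.015 0 0 0 0 0 1; 0 0 0 0 0 0 1; 0 0 0 0 0 0 1",
)

```text
clock: 17.22
position: [0.4944, 0.0741, 0.0522]
eef_rot: [158.4, 88.7, -1.3]
contact_force: [-0.2, -0.5, -3.4]
finger_gap: 0.346
```

```bash
python3 - <<'E'
from geo import *
import pickle
c=manip.get_calibration('wrist');P=pose();im=manip.read_camera('wrist');cv2.imwrite('pics/w17.png',im);pickle.dump((c,P),open('c17.pkl','wb'))
print(P[0],P[1].as_matrix().round(3))
s=manip.read_camera('scene');cv2.imwrite('pics/s17.png',cv2.resize(s[100:260,260:420],None,fx=3.5,fy=3.5,interpolation=cv2.INTER_CUBIC))
E
```

```text
[0.49439596 0.07405197 0.05216598] [[ 0.022  0.347 -0.938]
 [-0.001 -0.938 -0.347]
 [-1.     0.008 -0.021]]
```

View pics/w17.png

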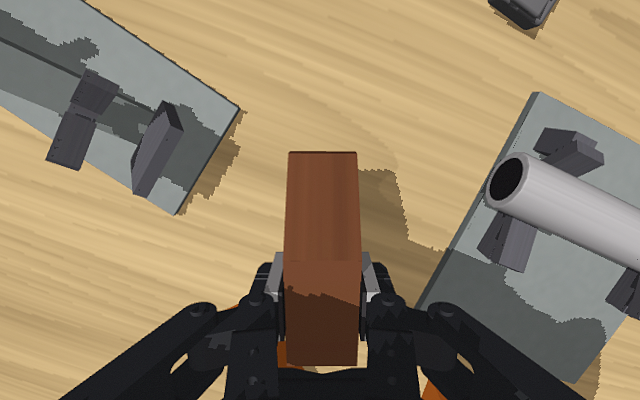

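View pics/s17.png

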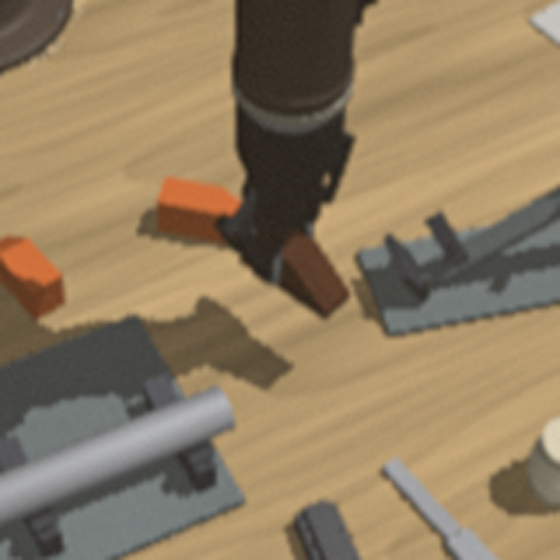

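```bash
python3 - <<'E'
from geo import *
import pickle
c,(p,r)=pickle.load(open('c17.pkl','rb'))
o,d=ray(c,[[321,261],[322,366],[323,153]])
O=r.inv().apply(o-p);D=r.inv().apply(d)
for i,x in enumerate((-.0625,-.0625,-.0245)):
    q=O+D[i]*((x-O[0])/D[i][0]);print(q.round(4))
q=O+D[2]*((-.0325-O[0])/D[2][0]);print('nose if 8mm',q)
# target: chock at stand
th=np.radians(-1.93);M=np.array([[np.cos(th),-np.sin(th)],[np.sin(th),np.cos(th)]])
for t in ([.563,-.1138],[.5679,-.1114]): print(np.array(t)+M@[-.064,0])
E
```

```text
[-0.0625 -0.0003 -0.0213]
[-0.0625  0.0001  0.0293]
[-0.0245  0.0006 -0.0559]
nose if 8mm [-0.0325      0.00052896 -0.05718606]
[ 0.49903631 -0.11164458]
[ 0.50393631 -0.10924458]
```

```bash
cat > chk.py <<'E'
from geo import *
Rgr=R.from_euler('xyz',[160.0,88.5,.3],degrees=True)
y=Rgr.as_matrix()[:,1];h=np.degrees(np.arctan2(y[1],y[0]))+90
Rrel=Rgr.inv()*R.from_euler('z',h,degrees=True)
# chock origin in tool: at grasp, bottom plane z=0
S0=np.array([.5657,-.1125]);TH=-1.93
Rst=R.from_euler('z',TH,degrees=True)
oz=-.0245
ot=np.array([0,0,.0035]); 
# find origin in tool such that world z=0 at grasp (p z=-.0245)
ot[0]=-( -.0245 + (Rgr.apply([0,0,.0035]))[2])/Rgr.as_matrix()[2,0]
def tgt(x,z,yy=0,dth=0):
    Rc=R.from_euler('z',TH+dth,degrees=True);o=np.r_[S0,0]+Rst.apply([x,yy,z]);Rt=Rc*Rrel.inv();return o-Rt.apply(ot),Rt
def where():
    p,r=pose();o=p+r.apply(ot);s=Rst.inv().apply(o-np.r_[S0,0]);Rc=Rst.inv()*r*Rrel
    print('chock in stand mm',(s*1e3).round(1),'rot',Rc.as_rotvec().round(4),'TCP',p.round(4),'F',manip.get_state()['contact_force'].round(1))
E
python3 - <<'E'
from chk import *
print(h,ot);where()
t,Rt=tgt(-.10,.07);print(t);plan(t,Rt,clo=1)
E
```

```text
20.29368955489157 [-0.02459452  0.          0.0035    ]
chock in stand mm [-81.7 182.6  75.7] rot [-1.000e-04  5.500e-03  3.879e-01] TCP [0.4939 0.074  0.0512] F [-0.9 -0.  -1.9]
[ 0.46985096 -0.1094896   0.0455    ]
n 5 need 4.6 rot deg [22.2  0.1  0.5]
0.0011 0.0327 0.0173 0.0776 0.0004 0.0019 1; 0.0011 0.0340 0.0147 0.0776 0.0004 0.0019 1; 0.0012 0.0350 0.0120 0.0776 0.0004 0.0019 1; 0.0013 0.0358 0.0093 0.0776 0.0004 0.0019 1; 0.0013 0.0364 0.0065 0.0776 0.0004 0.0019 1;
```

Call:
jog_arm(
  motion="0 0.023 0.013 0.055 0 0.001 1; 0 0.024 0.011 0.055 0 0.001 1; 0 0.0245 0.009 0.055 0 0.001 1; 0 0.025 0.007 0.055 0 0.001 1; 0 0.0255 0.006 0.055 0 0.001 1; 0 0.026 0.005 0.055 0 0.001 1; 0 0.024 0.004 0.05 0 0.001 1; 0 0 0 0 0 0 1",
)

```text
clock: 17.98
position: [0.4655, -0.1112, 0.0418]
eef_rot: [140.5, 89.4, -41.6]
contact_force: [-0.9, 0.3, -2.2]
finger_gap: 0.35
```

```bash
python3 - <<'E'
from chk import *
where();t,Rt=tgt(-.09,.025);off(t,Rt);print(manip.get_state()['dq'].round(1))
E
```

```text
chock in stand mm [-103.9   -1.9   66.4] rot [ 0.0022  0.0163 -0.0033] TCP [ 0.4655 -0.1112  0.0418] F [-0.9  0.3 -2.2]
err in tool (target-now) [ 0.0414 -0.0022 -0.014 ] rotvec [-0.0032  0.0164  0.0021]
[-1.   1.4 -2.6  0.7 -0.4 -0.7 -0.6]
```

Call:
jog_arm(
  motion="0.010 -0.001 -0.004 -0.001 0.008 0 1; 0.014 -0.001 -0.003 -0.001 0.008 0 1; 0.010 0 0 0 0 0 1; 0 0 0 0 0 0 1; 0 0 0 0 0 0 1",
)

```text
clock: 18.4
position: [0.4693, -0.1115, 0.0017]
eef_rot: [155.8, 89.0, -26.5]
contact_force: [0.2, 0.7, -1.2]
finger_gap: 0.346
```

```bash
python3 - <<'E'
from chk import *
import pickle
where()
c=manip.get_calibration('wrist');P=pose();im=manip.read_camera('wrist');cv2.imwrite('pics/w18.png',im);pickle.dump((c,P),open('c18.pkl','wb'))
E
```

```text
chock in stand mm [-100.3   -2.1   26.2] rot [ 0.0016  0.0083 -0.0054] TCP [ 0.4693 -0.1115  0.0017] F [ 0.2  0.7 -1.2]
```

View pics/w18.png

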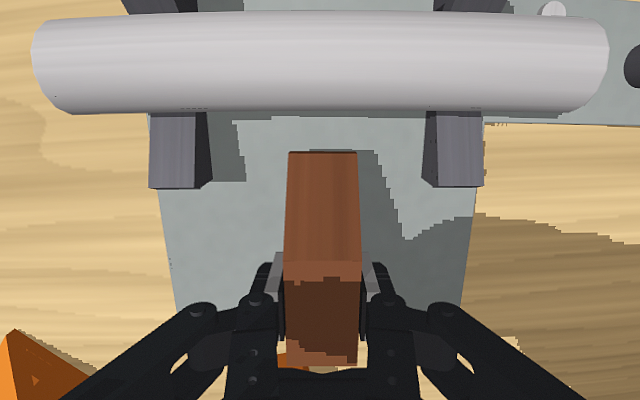

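Call:
jog_arm(
  motion="0.006 -0.001 0 0 0.004 0 1; 0.006 0 0 0 0.004 0 1; 0.002 0 0 0 0 0 1; 0 0 0 0 0 0 1",
)

```text
clock: 18.78
position: [0.47, -0.1097, -0.0129]
eef_rot: [164.4, 88.5, -17.7]
contact_force: [0.0, -0.1, -1.1]
finger_gap: 0.342
```

Call:
jog_arm(
  motion="0.003 0 0 0 0 0 1; 0 0 0 0 0 0 1",
)

```text
clock: 18.95
position: [0.4709, -0.11, -0.0149]
eef_rot: [164.8, 88.4, -17.3]
contact_force: [1.1, 0.5, -1.6]
finger_gap: 0.345
```

```bash
python3 -c "
from chk import *
where()"
```

```text
chock in stand mm [-99.   -0.5   9.5] rot [ 0.0015 -0.0029 -0.0038] TCP [ 0.4709 -0.11   -0.0149] F [ 1.1  0.5 -1.6]
```

Call:
jog_arm(
  motion="0.003 0 0 0 0 0 1; 0.002 0 0 0 0 0 1",
)

```text
clock: 19.12
position: [0.4717, -0.1101, -0.0159]
eef_rot: [166.7, 88.3, -15.5]
contact_force: [-12.2, 2.1, 32.1]
finger_gap: 0.342
```

```bash
python3 -c "
from chk import *
where()"
```

```text
chock in stand mm [-98.3  -0.6   8.6] rot [ 0.002  -0.0046 -0.0049] TCP [ 0.4717 -0.1101 -0.0159] F [-12.2   2.1  32.1]
```

Call:
jog_arm(
  motion="-0.001 0 0 0 -0.003 0 1; 0 0 -0.010 0 0 0 1; 0 0 -0.010 0 0 0 1; 0 0 -0.008 0 0 0 1; 0 0 0 0 0 0 1; 0 0 0 0 0 0 1",
)

```text
clock: 19.62
position: [0.5048, -0.1114, -0.013]
eef_rot: [166.8, 88.2, -15.4]
contact_force: [0.2, 0.6, -2.5]
finger_gap: 0.346
```

```bash
python3 -c "
from chk import *
where()
cv2.imwrite('pics/w19.png',manip.read_camera('wrist'))"
```

```text
chock in stand mm [-65.1  -0.8  11.5] rot [ 0.0018 -0.0058 -0.0049] TCP [ 0.5048 -0.1114 -0.013 ] F [ 0.2  0.6 -2.5]
```

View pics/w19.png

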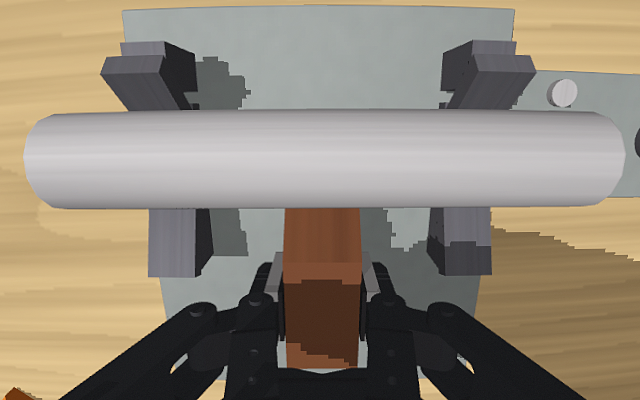

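Call:
jog_arm(
  motion="0.002 0 0.001 0 0 0 1; 0.001 0 0 0 0 0 1; 0 0 0 0 0 0 0; 0 0 0 0 0 0 -0.1; 0 0 0 0 0 0 -0.1; 0 0 0 0 0 0 -0.1",
)

```text
clock: 20.17
position: [0.5029, -0.1114, -0.016]
eef_rot: [166.8, 88.2, -15.5]
contact_force: [0.3, -1.3, 0.1]
finger_gap: 0.547
```

```bash
python3 -c "
from chk import *
where()
cv2.imwrite('pics/w20.png',manip.read_camera('wrist'))"
```

```text
chock in stand mm [-67.1  -0.8   8.5] rot [ 0.0019 -0.0052 -0.0051] TCP [ 0.5029 -0.1114 -0.016 ] F [ 0.3 -1.3  0.1]
```

View pics/w20.png

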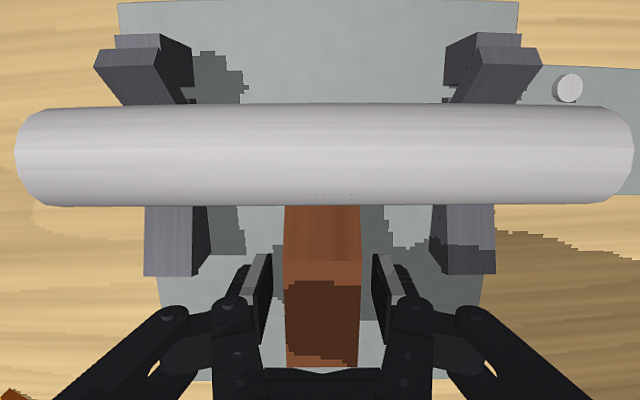

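Call:
jog_arm(
  motion="-0.02 0 0 0 0 0 -0.1; -0.03 0 0 0 0 0 -0.1; -0.01 0 0.015 0 0 0 0.5; 0 0 0.020 0 0 0 1; 0 0 0.018 0 0 0 1; 0 0 0 0 0 0 1; 0 0 0 0 0 0 1",
)

```text
clock: 20.8
position: [0.4463, -0.1087, 0.0446]
eef_rot: [166.7, 88.2, -15.5]
contact_force: [0.6, 1.5, 0.5]
finger_gap: -0.001
```

```bash
python3 -c "
from chk import *
where();p,r=pose();print(r.as_matrix().round(3))
Rp=toolR(-91.93)
t=np.r_[S0,0]+Rst.apply([-.116,0,-.010]);off(t,Rp)
"
```

```text
chock in stand mm [-1.237e+02 -1.000e-01  6.910e+01] rot [ 0.0019 -0.0053 -0.0049] TCP [ 0.4463 -0.1087  0.0446] F [0.6 1.5 0.5]
[[ 0.03  -0.039 -0.999]
 [-0.008 -0.999  0.038]
 [-1.     0.007 -0.03 ]]
err in tool (target-now) [ 0.0547 -0.0007 -0.0019] rotvec [-0.0048 -0.0299 -0.0072]
```

Call:
jog_arm(
  motion="0.012 0 0 0 -0.015 0 1; 0.018 0 0 0 -0.015 -0.004 1; 0.017 0 0 0 0 -0.003 1; 0.006 0 0 0 0 0 1; 0 0 0 0 0 0 1; 0 0 0 0 0 0 1",
)

```text
clock: 21.3
position: [0.4512, -0.1092, -0.0095]
eef_rot: [177.9, 89.8, -4.3]
contact_force: [-0.6, 0.3, -0.3]
finger_gap: -0.0
```

```bash
python3 -c "
from chk import *
where()
Rp=toolR(-91.93)
t=np.r_[S0,0]+Rst.apply([-.116,0,-.010]);off(t,Rp)
cv2.imwrite('pics/w21.png',manip.read_camera('wrist'))"
```

```text
chock in stand mm [-118.1   -0.6   15.1] rot [ 0.0089  0.0215 -0.0047] TCP [ 0.4512 -0.1092 -0.0095] F [-0.6  0.3 -0.3]
err in tool (target-now) [ 0.0005 -0.0006  0.0015] rotvec [-0.0046 -0.0031 -0.0001]
```

View pics/w21.png

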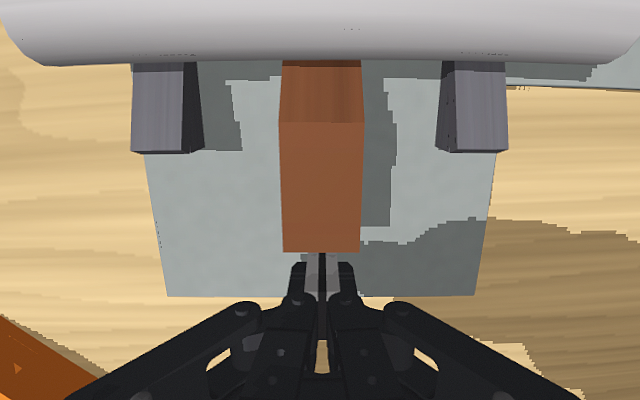

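Call:
jog_arm(
  motion="0 0 -0.004 0 0 0 1; 0 0 -0.004 0 0 0 1; 0 0 0 0 0 0 1; 0 0 0 0 0 0 1",
)

```text
clock: 21.68
position: [0.4615, -0.1097, -0.0071]
eef_rot: [175.5, 89.6, -6.7]
contact_force: [-1.1, 0.4, -0.1]
finger_gap: -0.003
```

Call:
jog_arm(
  motion="0 0 -0.002 0 0 0 1; 0 0 0 0 0 0 1",
)

```text
clock: 21.85
position: [0.4637, -0.1097, -0.0066]
eef_rot: [175.3, 89.6, -6.8]
contact_force: [-0.2, 1.0, 0.2]
finger_gap: -0.0
```

Call:
jog_arm(
  motion="0 0 -0.002 0 0 0 1; 0 0 0 0 0 0 1",
)

```text
clock: 22.02
position: [0.4657, -0.1099, -0.0064]
eef_rot: [175.2, 89.6, -7.0]
contact_force: [0.5, -1.4, -0.4]
finger_gap: -0.001
```

Call:
jog_arm(
  motion="0.001 0 -0.002 0 0 0 1; 0 0 0 0 0 0 1",
)

```text
clock: 22.18
position: [0.4656, -0.1099, -0.0076]
eef_rot: [174.2, 89.8, -8.0]
contact_force: [-0.5, 0.3, 0.4]
finger_gap: -0.002
```

Call:
jog_arm(
  motion="0.001 0 -0.0015 0 0 0 1; 0 0 0 0 0 0 1",
)

```text
clock: 22.35
position: [0.4658, -0.1099, -0.0089]
eef_rot: [126.0, 90.0, -56.2]
contact_force: [0.0, -0.8, 0.1]
finger_gap: -0.002
```

```bash
python3 -c "
from chk import *
where()
cv2.imwrite('pics/w22.png',manip.read_camera('wrist'))"
```

```text
chock in stand mm [-103.4   -0.7   15.7] rot [ 0.0089  0.0245 -0.0051] TCP [ 0.4658 -0.1099 -0.0089] F [ 0.  -0.8  0.1]
```

View pics/w22.png

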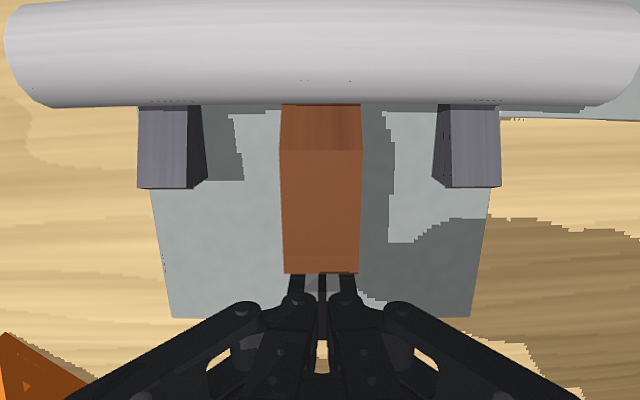

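Call:
jog_arm(
  motion="0 0 -0.003 0 0 0 1; 0 0 0 0 0 0 1",
)

```text
clock: 22.57
position: [0.4652, -0.1099, -0.0094]
eef_rot: [-3.1, 89.6, 174.6]
contact_force: [0.8, 0.4, -0.5]
finger_gap: -0.006
```

Call:
jog_arm(
  motion="0 0 -0.003 0 0 0 1; 0 0 0 0 0 0 1",
)

```text
clock: 22.73
position: [0.4651, -0.1099, -0.0098]
eef_rot: [-3.4, 89.3, 174.3]
contact_force: [1.4, 0.2, 0.0]
finger_gap: -0.0
```

Call:
jog_arm(
  motion="0 0 -0.002 0 0 0 1",
)

```text
clock: 22.82
position: [0.4651, -0.1099, -0.0101]
eef_rot: [-3.6, 89.1, 174.1]
contact_force: [-12.4, -0.2, 9.7]
finger_gap: -0.002
```

Call:
jog_arm(
  motion="0 0 0.004 0 0 0 1; 0 0 0.012 0 0 0 1; -0.015 0 0.015 0 0 0 1; -0.03 0 0.005 0 0.01 0 1; -0.03 0 0 0 0.01 0 1; -0.03 0 0 0 0 0 1; -0.02 0 0 0 0 0 1; 0 0 0 0 0 0 1; 0 0 0 0 0 0 1",
)

```text
clock: 23.57
position: [0.4356, -0.1088, 0.1218]
eef_rot: [179.7, 88.8, -2.5]
contact_force: [0.3, 0.0, 0.3]
finger_gap: -0.004
```

```bash
python3 - <<'E'
from axis import *
import pickle
print(manip.get_state()['dq'].round(1))
c=manip.get_calibration('wrist');P=pose();im=manip.read_camera('wrist');cv2.imwrite('pics/w23.png',im);pickle.dump((c,P),open('c23.pkl','wb'))
s=manip.read_camera('scene');cv2.imwrite('pics/s23.png',cv2.resize(s[160:300,190:390],None,fx=3.5,fy=3.5,interpolation=cv2.INTER_CUBIC))
E
```

```text
[-0.  -2.1 -0.1 -1.6  0.   0.4 -0.2]
```

View pics/w23.png

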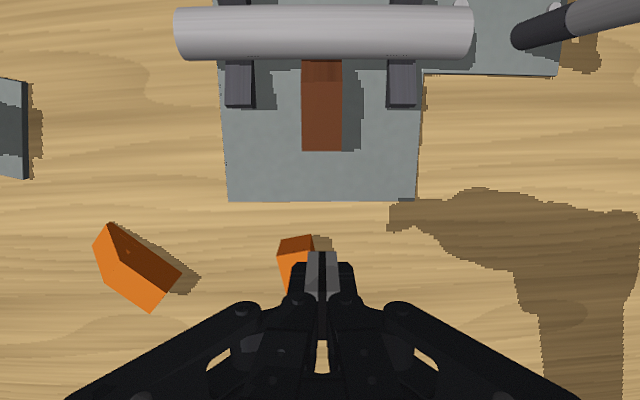

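View pics/s23.png

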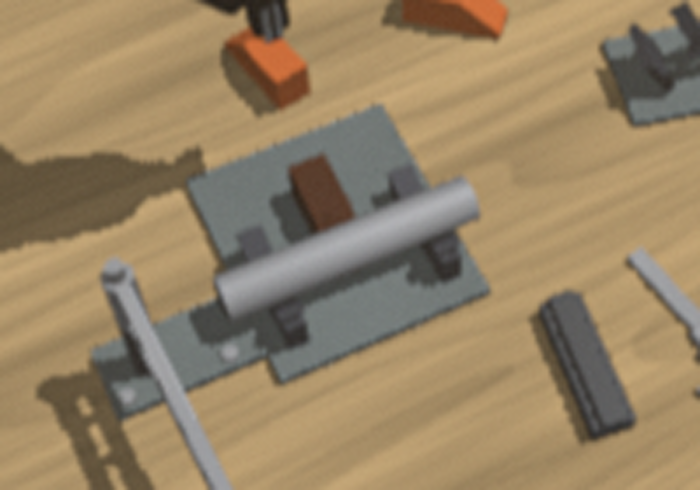

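```bash
cat > fin.py <<'E'
from axis import *
import pickle,sys
def rep(c,dk,bk,fr,tubeL):
    A=plane(c,dk,.010)[:,:2];y=(A[0]-A[1]);print('deck front w',np.linalg.norm(y).round(4));y/=np.linalg.norm(y);x=np.array([y[1],-y[0]])
    mid=A.mean(0);f=lambda P:[((q-mid)@x*1e3-140,(q-mid)@y*1e3) for q in P[:,:2]]
    print('back',np.round(f(plane(c,bk,.048)),1).tolist());print('front top',np.round(f(plane(c,fr,.048)),1).tolist())
    # tube axis from edges
    near,far=tubeL
    o,dn=ray(c,near);o,df=ray(c,far)
    nl=np.cross(dn[0],dn[1]);nr=np.cross(df[0],df[1]);nl/=np.linalg.norm(nl);nr/=np.linalg.norm(nr)
    if nl@df.mean(0)<0:nl=-nl
    if nr@dn.mean(0)<0:nr=-nr
    ax=np.cross(nl,nr);ax/=np.linalg.norm(ax)
    q=o+np.linalg.solve(np.array([nl,nr,ax]),[.018,.018,0]);q=q+ax*(((mid-q[:2])@y)/(ax[:2]@y))
    print('tube',np.round(f(q[None]),1).tolist(),'z',q[2],'ax vs y',np.degrees(np.arccos(abs(ax[:2]@y)/np.linalg.norm(ax[:2]))),'tilt',np.degrees(np.arcsin(ax[2])))
E
python3 - <<'E'
from fin import *
c,P=pickle.load(open('c23.pkl','rb'))
im=cv2.imread('pics/w23.png').astype(int)
g=im.mean(2)
print('deck',im[194:208,270].tolist()); print('tube lower',g[50:68,[215,280,380,430]].astype(int).T.tolist());print('upper',g[2:14,[215,280,380,430]].astype(int).T.tolist())
print('back',im[146:156,320].tolist())
rep(c,[[228.5,201.5],[414.5,201]],[[302,151.5],[342.5,151.5]],[[301,81],[342.5,81]],([[200,60],[450,57]],[[200,8],[450,6]]))
E
```

```text
deck [[138, 139, 134], [138, 141, 134], [138, 141, 134], [137, 141, 133], [138, 140, 135], [138, 140, 133], [138, 138, 130], [127, 134, 138], [99, 150, 181], [128, 180, 209], [127, 177, 205], [127, 177, 206], [127, 177, 206], [129, 178, 207]]
tube lower [[122, 118, 113, 108, 103, 96, 90, 81, 72, 58, 113, 167, 166, 160, 155, 151, 149, 146], [124, 119, 117, 112, 101, 93, 84, 76, 68, 69, 79, 79, 79, 80, 80, 79, 81, 80], [126, 121, 118, 111, 102, 92, 86, 80, 69, 71, 81, 80, 78, 78, 78, 79, 80, 79], [126, 123, 119, 113, 105, 98, 92, 83, 74, 70, 79, 80, 80, 80, 78, 80, 81, 78]]
upper [[138, 138, 137, 136, 139, 145, 153, 155, 158, 163, 168, 169], [139, 139, 136, 140, 148, 155, 156, 163, 164, 166, 171, 173], [136, 135, 130, 135, 141, 151, 154, 158, 153, 159, 165, 167], [75, 73, 86, 121, 135, 140, 147, 150, 154, 152, 158, 162]]
back [[40, 64, 106], [41, 64, 106], [41, 64, 106], [38, 62, 106], [51, 70, 107], [108, 115, 124], [143, 143, 134], [136, 138, 133], [135, 137, 131], [135, 137, 132]]
deck front w 0.169
back [[-89.8, 14.4], [-89.9, -16.0]]
front top [[-39.4, 14.2], [-39.5, -15.4]]
tube [[-2.3, 0.0]] z 0.023680142005182103 ax vs y 0.7134558300949488 tilt 1.6296330958495469
```

Call:
jog_arm(
  motion="-0.03 0 -0.02 0 0.01 0 1; -0.03 0 -0.025 0 0.01 0 1; 0 0 -0.02 0 0 0 1; 0 0 0 0 0 0 1; 0 0 0 0 0 0 1; 0 0 0 0 0 0 1",
)

```text
clock: 24.17
position: [0.4965, -0.1103, 0.1755]
eef_rot: [-177.4, 88.5, 0.4]
contact_force: [-0.1, -0.2, -0.5]
finger_gap: -0.001
```

```bash
python3 - <<'E'
from axis import *
import pickle
print(manip.get_state()['dq'].round(1))
c=manip.get_calibration('wrist');P=pose();im=manip.read_camera('wrist');cv2.imwrite('pics/w24.png',im);pickle.dump((c,P),open('c24.pkl','wb'));print(P[0])
E
```

```text
[ 0.1  1.1  0.   1.   0.  -0.3 -0. ]
[ 0.49653418 -0.11033208  0.17553434]
```

View pics/w24.png

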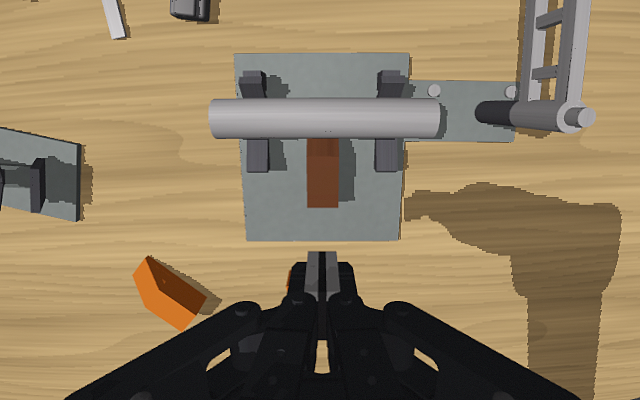

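```bash
python3 - <<'E'
from fin import *
c,P=pickle.load(open('c24.pkl','rb'))
im=cv2.imread('pics/w24.png').astype(float)
g=cv2.GaussianBlur(im,(3,3),0)
U=[];L=[]
for col in list(range(218,236,3))+list(range(274,300,4))+list(range(350,372,4))+list(range(408,432,4)):
    d=np.abs(np.diff(g[:,col],axis=0)).sum(1)
    U.append([col,90+np.argmax(d[90:108])+.5]);L.append([col,130+np.argmax(d[130:146])+.5])
fu=np.polyfit(*np.array(U).T,1);fl=np.polyfit(*np.array(L).T,1)
print(np.array(U)[:,1].tolist(),np.array(L)[:,1].tolist())
e=lambda f:[[220,np.polyval(f,220)],[430,np.polyval(f,430)]]
print(e(fu),e(fl))
# deck bottom corners
m=(g[...,0]-g[...,2]>-12)
for col in (255,290,350,390): 
    y=225
    while m[y,col]:y+=1
    print(col,y)
for row in (180,230):
    x=270
    while m[row,x]:x-=1
    x2=390
    while m[row,x2]:x2+=1
    print(row,x,x2)
for row in (195,204,206,208,210): print(row,[int(v) for v in g[row,322]])
rep(c,[[247,240.5],[400,240.5]],[[306.5,207.5],[338.5,207.5]],[[306.5,156],[338.5,156]],(e(fl),e(fu)))
E
python3 -c "
import cv2
im=cv2.imread('pics/w24.png');cv2.imwrite('pics/w24a.png',cv2.resize(im[40:260,200:450],None,fx=2.7,fy=2.7,interpolation=cv2.INTER_CUBIC))"
```

```text
[98.5, 98.5, 98.5, 98.5, 98.5, 98.5, 98.5, 98.5, 98.5, 93.5, 91.5, 96.5, 96.5, 96.5, 96.5, 96.5, 96.5, 96.5, 96.5, 98.5, 95.5, 97.5, 97.5, 97.5, 95.5] [138.5, 138.5, 138.5, 138.5, 138.5, 138.5, 136.5, 136.5, 139.5, 139.5, 139.5, 139.5, 138.5, 140.5, 138.5, 139.5, 139.5, 139.5, 139.5, 141.5, 141.5, 141.5, 138.5, 138.5, 138.5]
[[220, np.float64(97.69513934899722)], [430, np.float64(96.29027150031096)]] [[220, np.float64(138.24773319110218)], [430, np.float64(140.02117779939132)]]
255 240
290 241
350 240
390 240
180 242 402
230 245 399
195 [38, 61, 104]
204 [39, 63, 104]
206 [42, 64, 104]
208 [112, 118, 122]
210 [133, 135, 129]
deck front w 0.1707
back [[-89.7, 16.5], [-89.7, -14.2]]
front top [[-40.2, 15.8], [-40.2, -13.6]]
tube [[-5.9, 0.0]] z 0.05446715637184145 ax vs y 0.16918654785962586 tilt -6.942945518808664
```

View pics/w24a.png

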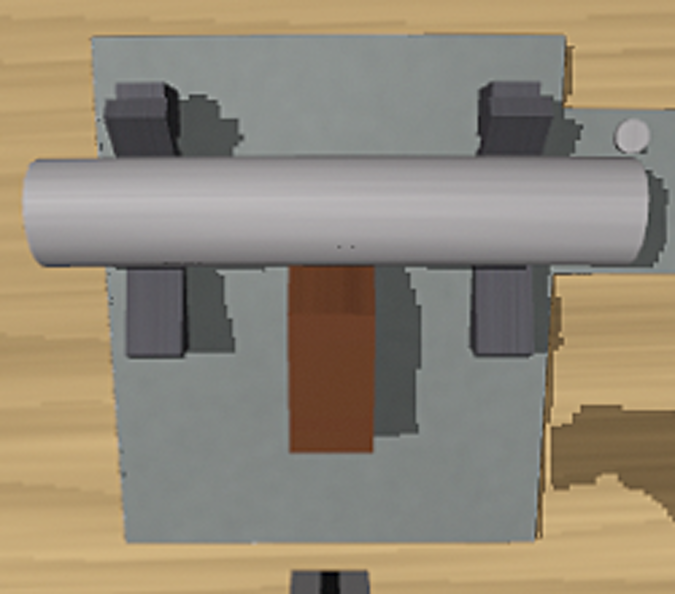

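```bash
python3 - <<'E'
from fin import *
c,P=pickle.load(open('c24.pkl','rb'))
for d in (0,.5):
  rep(c,[[247,240.5],[400,240.5]],[[306.5,207.5],[338.5,207.5]],[[306.5,156],[338.5,156]],([[220,138.7-d],[430,138.3-d]],[[220,98.5],[430,97.7]]))
# seated prediction
A=plane(c,[[247,240.5],[400,240.5]],.010)[:,:2];y=A[0]-A[1];y/=np.linalg.norm(y);x=np.array([y[1],-y[0]]);o=A.mean(0)+.140*x
for s in (-.1,.1):
    P=np.r_[o+x*-.0057+y*s,.0432];cam=-cv2.Rodrigues(c['rvec'])[0].T@c['tvec'];v=cam-P
    Y=np.r_[y,0];v-=Y*(v@Y);D=np.linalg.norm(v);v/=D;n=np.cross(Y,v);al=np.arcsin(.018/D)
    for sg in (1,-1): print(s,sg,proj(c,P+.018*(np.sin(al)*v+sg*np.cos(al)*n)))
E
```

```text
deck front w 0.1707
back [[-89.7, 16.5], [-89.7, -14.2]]
front top [[-40.2, 15.8], [-40.2, -13.6]]
tube [[-6.5, -0.0]] z 0.04188085845586585 ax vs y 0.17184424692150296 tilt -0.8488131897139035
deck front w 0.1707
back [[-89.7, 16.5], [-89.7, -14.2]]
front top [[-40.2, 15.8], [-40.2, -13.6]]
tube [[-6.4, 0.0]] z 0.03789695031273315 ax vs y 0.17157642542566756 tilt -0.8605331690983581
-0.1 1 [[435.392157    97.16972167]]
-0.1 -1 [[432.4860672  137.74554405]]
0.1 1 [[212.13241244  97.2797223 ]]
0.1 -1 [[214.98250243 137.82447118]]
```

Call:
jog_arm(
  motion="0 0 0.02 0 -0.013 0 1; 0 0 0.02 0 -0.013 0 1; 0.01 0 0.012 0 0 0 1; 0.03 0 0 0 0 0 1; 0.035 0 0 0 0 0 1; 0.035 0 0 0 0 0 1; 0.035 0 0 0 0 0 1; 0.02 0 0 0 0 0 1; 0 0 0 0 0 0 1; 0 0 0 0 0 0 1",
)

```text
clock: 25.05
position: [0.4289, -0.1076, -0.0018]
eef_rot: [-7.8, 89.2, 169.9]
contact_force: [0.7, -0.0, -0.1]
finger_gap: -0.003
```

```bash
python3 -c "
from chk import *
where()
Rp=toolR(-91.93)
t=np.r_[S0,0]+Rst.apply([-.110,0,-.010]);off(t,Rp)"
```

```text
chock in stand mm [-140.     0.2   22.9] rot [ 0.011   0.0386 -0.0067] TCP [ 0.4289 -0.1076 -0.0018] F [ 0.7 -0.  -0.1]
err in tool (target-now) [ 0.0078  0.0001 -0.027 ] rotvec [-0.0066  0.014   0.002 ]
```

Call:
jog_arm(
  motion="0.002 0 -0.008 -0.003 0.007 0 1; 0.002 0 -0.008 -0.003 0.007 0 1; 0.002 0 -0.004 0 0 0 1; 0 0 0 0 0 0 1; 0 0 0 0 0 0 1",
)

```text
clock: 25.47
position: [0.4537, -0.109, -0.0042]
eef_rot: [-170.2, 89.5, 7.9]
contact_force: [0.3, -0.6, 0.3]
finger_gap: 0.002
```

```bash
python3 -c "
from chk import *
where()
Rp=toolR(-91.93)
t=np.r_[S0,0]+Rst.apply([-.101,0,-.010]);off(t,Rp)"
```

```text
chock in stand mm [-115.8   -0.3   20.4] rot [ 0.0103  0.0168 -0.0003] TCP [ 0.4537 -0.109  -0.0042] F [ 0.3 -0.6  0.3]
err in tool (target-now) [ 0.0059 -0.0003 -0.011 ] rotvec [-0.0003 -0.0078  0.0014]
```

Call:
jog_arm(
  motion="0.003 0 -0.004 0 -0.004 0 1; 0.003 0 -0.003 0 -0.004 0 1; 0 0 0 0 0 0 1",
)

```text
clock: 25.72
position: [0.4629, -0.1094, -0.009]
eef_rot: [-156.4, 89.8, 21.6]
contact_force: [0.1, 0.1, 0.3]
finger_gap: 0.002
```

Call:
jog_arm(
  motion="0 0 -0.0015 0 0 0 1; 0 0 -0.001 0 0 0 1",
)

```text
clock: 25.88
position: [0.4655, -0.1095, -0.0092]
eef_rot: [-151.2, 89.9, 26.8]
contact_force: [-1.0, 0.6, -0.2]
finger_gap: -0.003
```

Call:
jog_arm(
  motion="0 0 -0.001 0 0 0 1",
)

```text
clock: 25.97
position: [0.4659, -0.1095, -0.0093]
eef_rot: [-118.6, 89.9, 59.4]
contact_force: [-3.9, -0.2, 1.9]
finger_gap: -0.002
```

Call:
jog_arm(
  motion="0 0 -0.001 0 0 0 1",
)

```text
clock: 26.05
position: [0.4658, -0.1095, -0.0095]
eef_rot: [-41.0, 89.9, 137.1]
contact_force: [-4.1, 0.2, 2.6]
finger_gap: 0.001
```

Call:
jog_arm(
  motion="0 0 -0.0018 0 0 0 1",
)

```text
clock: 26.13
position: [0.4657, -0.1095, -0.0098]
eef_rot: [-17.4, 89.7, 160.6]
contact_force: [-8.1, 1.1, 6.5]
finger_gap: -0.003
```

Call:
jog_arm(
  motion="0 0 -0.0018 0 0 0 1",
)

```text
clock: 26.22
position: [0.4654, -0.1095, -0.0101]
eef_rot: [-12.1, 89.5, 165.9]
contact_force: [-6.3, -0.1, 5.1]
finger_gap: -0.0
```

Call:
jog_arm(
  motion="0 0 0.003 0 0 0 1; 0 0 0.010 0 0 0 1; 0 0 0.012 0 0 0 1; -0.02 0 0 0 0 0 1; -0.035 0 0 0 0 0 1; -0.035 0 0 0 0 0 1; -0.035 0 0 0 0 0 1; -0.035 0 0 0 0 0 1; 0 0 0 0 0 0 0.5; 0 0 0 0 0 0 0; 0 0 0 0 0 0 0",
)

```text
clock: 27.13
position: [0.4358, -0.1088, 0.1565]
eef_rot: [-19.6, 89.7, 158.4]
contact_force: [0.2, -0.7, 0.0]
finger_gap: 0.417
```

```bash
python3 - <<'E'
from axis import *
import pickle
c=manip.get_calibration('wrist');P=pose();im=manip.read_camera('wrist');cv2.imwrite('pics/w25.png',im);pickle.dump((c,P),open('c25.pkl','wb'))
t=manip.read_camera('top');cv2.imwrite('pics/t25.png',t);s=manip.read_camera('scene');cv2.imwrite('pics/s25.png',cv2.resize(s[160:300,190:390],None,fx=3.5,fy=3.5,interpolation=cv2.INTER_CUBIC))
E
```

```text
(no output)
```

View pics/w25.png

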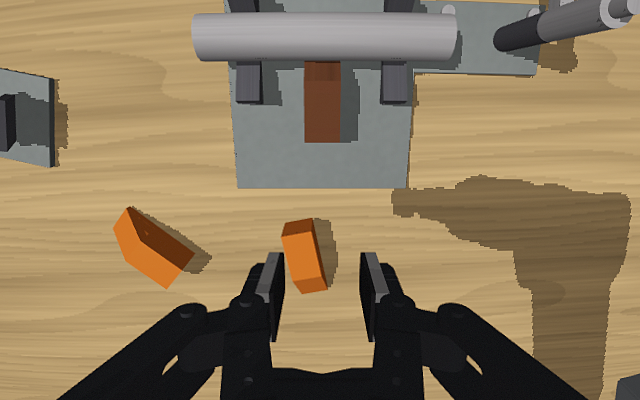

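View pics/s25.png

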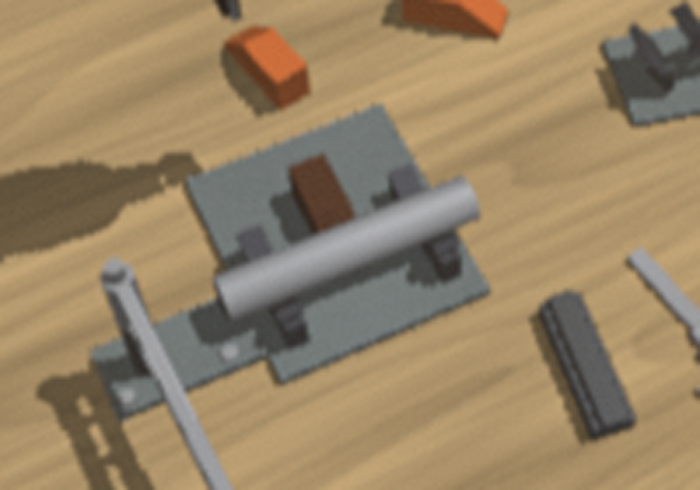

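View pics/t25.png

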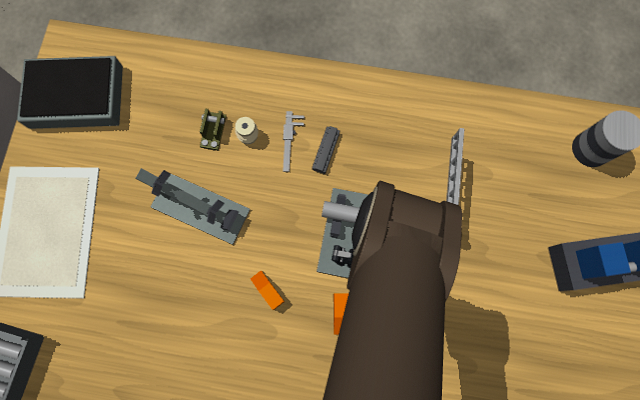

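```bash
python3 -c "
from h import *
s=manip.get_state();print(s['clock'],s['contact_force'],s['dq'].round(2))
print(manip.hand_in())"
```

```text
27.2833 [-0.11441682 -0.0300561  -0.09928312] [ 0.04  0.62  0.03 -0.09  0.02  0.23 -0.04]
the job is handed in; nothing more can be done
None
```

The job is done and handed in at 27.3 s. The gate is swung aside, the tube lies in both Vs, and the brown wedge is pushed nose first under it; the gripper is clear of everything. I have no verdict back from the hand-in.

**Last checks**
- **Gate:** it stands at about 1.5 rad, judged from the pictures.
- **Tube:** it lies about 1 mm from its predicted seat in the last measured wrist picture, centred between the cradles, and about 0.2° off parallel. While I was lowering it, the contact force pointed to both cheeks of the V being touched.
- **Chock:** its origin is at x of about -64.8 mm on the stand (about -64 mm expected) and about 1 mm off midway. A second push met it at the same place, and it held there at 4 to 8 N.
- **Other parts:** the bystanders and the orange look-alikes look unmoved.

**What failed or disagreed**
- **Finger position:** the fingertips lie about 30 mm behind the reported tool point, so my first grasp shut on top of the tube, pressing it with about 20 N. I corrected for this and gripped it properly.
- **Stand position:** the top and wrist cameras differ by about 4 mm along x, so I set the tube down by feel.
- **Chock shape:** the wedge looks about 9 mm shorter than stated, with a blunt nose. I used its block for position instead.
- **Push force:** the first push reached at least 12 N, more than the 5 to 8 N advised. The tube did not lift visibly.
- **Not measured:** I could not measure the force left between chock and tube after letting go; I rely on the chock having stayed put.

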